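# Fetch the chalk pen from the label chest with a locking lid stay

### The arm

A 6-joint arm with a two-finger parallel gripper is mounted at the origin on a cart in front of the work surface, level with it; the furniture and walls round the work are solid. World frame = base frame: x ahead of the robot, y to its left, z up, the work surface at z = 0. Lengths are in m, angles in rad, forces in N, time in s.
With the tool pointing down it reaches from about 0.375 to 0.925 m from the base axis. Payload 5.7 kg.
Tool frame: the origin (TCP) lies midway between the tips of the shut fingers; the grasp point (between the pads) lies 19 mm behind it (arm.tcp_to_grasp is the distance from the TCP to the grasp point, in m); z points along the fingers, y is the direction in which the jaws open and shut (so a half turn about z gives the same grasp; the last joint's range is limited). The gripper opens to 88 mm and grips with 3 to 60 N. Pads are 20 mm wide; open, the fingers measure 115 mm over their backs; the gripper's body (75 mm by 178 mm) begins 61 mm behind the grasp point.
Start: joints at [1.041, 0.359, 1.51, -0, 1.272, -0.115], TCP at [0.242, 0.549, 0.223] pointing down, gripper open.
Joint ranges: [-2.97, 2.97], [-1.01, 2.36], [0.21, 2.38], [-0.96, 4.11], [0.2, 2.71], [-2.98, 2.98]. Speed limits (rad/s): [2.39, 2.39, 3.14, 3.14, 3.14, 3.14].

### API

Orientations are given as a unit quaternion [w, x, y, z].
In Python, from workcell import arm gives the robot as it stands.
- The arm moves only by the tool step_arm, never from a script. Its arguments are lists of equal length, an entry for each row: "translation": the shift along the tool's x, y, z in cm, a list of three; "twist": the turn, a rotation vector about the tool's x, y, z in degrees, a list of three; "jaw": the opening, from 0 (shut) to 1 (fully open). A call has 1 to 12 rows; each row is the pose to reach, as a shift and turn from the pose measured when the call began, along the tool's axes at that moment; what a row does not reach only later rows make up. A row lasts 1/10 s, in which the tool goes at most 50 mm and 8.59 degrees, less where a joint would pass 70% of its speed; a pose out of reach is approached as far as the arm can. A call with a gripper value outside its range is refused whole. The fingers move at their own pace and stop on an object; "force" is the grip in N (left out, the last holds). Time passes only in rows, so rows that repeat a pose let the fingers close. It gives the time, the measured TCP pose, the force and the opening at its end, in the units of the state.
- arm.get_state(): the state, without advancing time (a new reading comes with each control period).
- arm.camera(name): name is "side" or "top"; returns a dict with "img" (384x512x3 uint8, blue, green, red), "vertical_fov" (degrees; the focal length in pixels is half the picture's height over the tangent of half this angle, whatever the lens; pixels are square), "cx", "cy" (the principal point, pixels), "dist_coeffs" ([k1, k2, p1, p2, k3] as OpenCV has them; the pictures are not rectified), "extrinsics" (4x4, takes a point from camera to world coordinates). Camera axes: x right, y down, z forward; pixel columns grow to the right and rows downward; lengths in m; the calibration is good to about 2 mm. A picture is of the moment at which its call begins. There is no depth.
- arm.finish_job(): hands the job in, once; it reports no verdict.
The state is a dict: "clock": time; "q": joint angles; "joint_vel": joint speeds; "joint_efforts": joint torques, N m; "position": TCP position; "ee_rot": TCP orientation; "wrist_force": force on the tool from outside, world axes, zero at the start; "ft_torque": the same for the moment, N m; "finger_gap": finger opening in m.
Only numpy, scipy, OpenCV 4.12 (cv2) and the standard library are available. Lean on these libraries where they do the work, as an engineer would, in place of code of your own. Each camera call takes 0.05 s, during which the arm holds its last target. There are 200 camera calls.

### The job

Open the dark wooden chest, lock its folding lid stay fully past straight so that the lid stands open by itself with your hand off it, then pull the pen out of its slanting holder inside and stand it in the empty tumbler while the lid stays locked open. Then break the knee of the stay and lower the lid gently until it is fully shut, without letting it slam. Leave the other things on the counter where they stand.

Things in the scene. Friction and masses are not known exactly. Their poses are not given: they have to be found in the camera images.
- chest: Dark wooden chest fixed to the counter, 185 (x) by 270 (y) mm, walls 10 mm, rim 125 mm high, lid 10 mm thick. Origin: centre of its underside; z up; x points from the front (handle side, towards the robot) to the back (hinge). The stay folds in the plane y = -75 mm, 50 mm inside the -y wall. Cards lie on the floor (top 30 mm up). The raised lid leans forward over the back of the chest.
- hinge (a point): Middle of the lid's hinge line at the top of the back wall, at chest (92.5, 0, 125) mm; the hinge axis runs along the chest's y. Shelves stand close behind and above: a tool held upright at the raised handle may touch them, so lean it some 20 degrees (fingers pointing to the back and down), as also at the knee and the pen, where the raised lid is in the way of an upright gripper.
- handle (a point): Middle of the lid's handle: a round steel bar 12 mm thick, 84 mm free between its arms, parallel to the hinge (chest y). It lies in the plane of the lid, its middle 36 mm out from the lid's front edge, 221 mm from the hinge and 5 mm above the lid's underside, with free space all round. It goes round the hinge as the lid opens.
- lid (a joint): Lid angle in rad: 0 shut, grows as the front rises, 1.36 (78 degrees) fully up. The lid weighs 0.32 to 0.48 kg. Its hinge rubs (0.25 N m), which holds the lid where it is left when it is raised to 1.1 rad or more; lower down it may fall shut when let go.
- knee (a joint): Knee of the folding stay, rad: 0 folded (lid shut), 2.85 straight, 3.01 at its stop past straight; over 2.92 is locked. Raising the lid to 1.25 rad brings it to about 2.15; push the rest at the knee, towards chest +x and down, until it stops: this lifts the lid the last few degrees, against 5 to 10 N. Pulled towards chest -x and up it breaks back over centre and folds.
- stay_pivot (a point): Fixed lower pivot of the stay on the chest, at chest (-2.5, -75, 105) mm. The knee and its tab turn about it in the plane y = -75 mm; radius to the knee pin is 68 mm; the upper link, also 68 mm, runs from the knee to the lid, 95 mm from the hinge.
- knee_tab (a point): Grip point on the steel thumb tab at the knee (part of the lower link): a plate 8 mm thick (chest y), 20 mm wide, standing 38 mm out from the knee pin, square to the lower link on its front side. The point lies 24 mm from the pin, 72 mm from the stay pivot. Locked, it is some 48 mm above the rim, 75 mm in front of the hinge, the tab pointing forward and up. Both links together are 6 mm thick.
- holder_mouth (a point): Middle of the mouth of the pen holder inside the chest: a fixed square steel tube, 15 mm inside, 45 mm deep, 45 mm to the +y side of the chest's middle. It slants 35 degrees from vertical, its mouth leaning to the front (chest -x); the pen stands in it and comes out along that slant.
- pen: Grey chalk pen, 130 mm long, 10 mm square across, about 20 g. Origin: middle of its length on the underside; x along the pen towards its lower end in the holder, z out of the flat upper side, y across (parallel to chest y at the start). Its lowest 45 mm are in the holder.
- pen_low (a point): Middle of the pen's lower end (the end in the holder).
- pen_top (a point): Middle of the pen's upper end.
- tumbler: Empty teal glass tumbler, upright, 84 mm high, 68 mm across at the rim, inside about 42 mm at the floor and 55 mm at the rim, floor 4 mm thick. Origin: centre of its underside, z up.
- tea_tin: Green tea tin with a pale cap, 69 mm across, 89 mm high; leave it. Origin: centre of its underside.
- espresso_cup: White espresso cup with a handle, 51 mm high; leave it. Origin: centre of its underside.
- pepper_mill: Dark wooden pepper mill, 58 mm across, 170 mm high; leave it. Origin: centre of its underside.
- clip_jar: Clip-top glass jar, 92 mm across, 121 mm high; leave it. Origin: centre of its underside.
Things that resemble listed ones, but are neither listed nor needed, are in the scene too. What is shaped like the tumbler but orange or red is not meant.

How it is judged:
On the way, in this order (a step that is already met when the one before it is completed fails the run):
1. the lid is up and its stay locked past straight, with the robot off the chest (value of joint knee above 2.92 rad and value of joint lid above 1.2 rad and contact force between the fingers and chest below 0.3 N), for 0.3 s.
2. the pen stands in the tumbler, let go, while the lid is still locked open (z of pen_low in the frame of tumbler below 0.03 m and horizontal distance between pen_low and tumbler below 0.032 m and z of pen_top in the frame of tumbler above 0.09 m and angle between tumbler's own z axis and vertical below 0.15 rad and value of joint knee above 2.92 rad and value of joint lid above 1.2 rad and contact force between the fingers and pen below 0.1 N), for 0.2 s.
3. the knee of the stay is broken (value of joint knee below 2.5 rad), for 0.05 s.
At the end, for the whole second after the job is handed in: The lid is fully shut (within 0.03 rad) with its stay folded inside; the pen stands at rest in the upright tumbler (tilt under 0.15 rad), lower end inside within 30 mm of the tumbler's underside and upper end above the rim (value of joint lid below 0.03 rad and z of pen_low in the frame of tumbler below 0.03 m and horizontal distance between pen_low and tumbler below 0.032 m and z of pen_top in the frame of tumbler above 0.09 m and angle between tumbler's own z axis and vertical below 0.15 rad and linear speed of each of pen, tumbler below 0.02 m/s); the robot touches nothing.
It fails at once if the lid slams: it reaches its last 0.12 rad faster than 1.0 rad/s downward (value of joint lid below 0.12 rad and velocity of joint lid below -1 rad/s).
It fails at once if the tumbler is tipped (over 0.5 rad) or shoved more than 50 mm (angle between tumbler's own z axis and vertical above 0.5 rad or distance of tumbler from where it was at the start of the episode above 0.05 m).
It fails at once if another thing on the counter is shoved more than 30 mm or tipped (distance of any of tea_tin, espresso_cup, pepper_mill, clip_jar from where it was at the start of the episode above 0.03 m or angle between any of tea_tin, espresso_cup, pepper_mill, clip_jar's own z axis and vertical above 0.4 rad).
It also fails if it takes over 72 s, if anything falls off the work surface, if the arm or the gripper's body presses on something with over 40 N, if the wrist force passes 120 N, or if a joint passes its speed limit or range.

## Working session

There is one attempt and no reset: what is moved stays moved. The work goes in short steps, Python scripts to look and compute and a tool call to move; the robot and the scene stay as the last step left them, time stands still between calls to the robot, and variables do not carry over. Pictures are saved under pics/ and viewed, about 8 in all and at most 12, crops included, and the job is handed in when it is done.

Besides the shell and the picture viewer there is one more tool, called after "Request:" by a JSON object that holds its "method" and its "body", one argument or row to a line. step_arm: Moves the arm, as the interface text tells. Its arguments: {"type":"object","properties":{"translation":{"type":"array","items":{"type":"array","items":{"type":"number"}}},"twist":{"type":"array","items":{"type":"array","items":{"type":"number"}}},"jaw":{"type":"array","items":{"type":"number"}},"force":{"type":"number"}},"required":["translation","twist","jaw"]}

```bash
ls; mkdir -p pics; python3 - <<'E'
from workcell import arm
import cv2,numpy as np
ims=[]
for n in("side","top"):
    c=arm.camera(n); cv2.imwrite(f"pics/{n}0.png",c["img"])
    print(n,c["vertical_fov"],c["cx"],c["cy"],c["dist_coeffs"],np.round(c["extrinsics"],4).tolist())
print(arm.get_state(), arm.tcp_to_grasp)
E
```

```text
pics
side 43.79059847685689 244.22919345216525 198.64891522875834 [-0.01873453  0.          0.          0.          0.        ] [[0.4415, -0.6186, 0.65, -0.5538], [-0.8973, -0.309, 0.3153, -0.4693], [0.0058, -0.7224, -0.6915, 1.2685], [0.0, 0.0, 0.0, 1.0]]
top 50.48754652166633 256.5749361095457 180.74266591718052 [-0.00869237  0.          0.          0.          0.        ] [[0.0131, -0.991, 0.133, 0.3543], [-0.9997, -0.0156, -0.018, 0.0926], [0.0199, -0.1327, -0.991, 1.5814], [0.0, 0.0, 0.0, 1.0]]
{'clock': 0.1, 'q': array([ 1.04090179e+00,  3.59451659e-01,  1.51130329e+00,  2.41552830e-06,
        1.27251017e+00, -1.15099891e-01]), 'joint_vel': array([-0.00074013, -0.00077416, -0.00193271,  0.00108045, -0.00229243,
        0.00131616]), 'joint_efforts': array([-2.40534209e-04, -5.16355956e+01, -2.71410871e+01,  6.75482978e-02,
        2.76890391e-02, -1.87548034e-05]), 'position': array([0.2414934 , 0.5485808 , 0.22189049]), 'ee_rot': array([-2.66126905e-04,  2.05913975e-01,  9.78569740e-01, -7.92756554e-04]), 'wrist_force': array([-0.49046101, -0.28192923,  0.05349234]), 'ft_torque': array([ 0.00104091,  0.00088373, -0.01251343]), 'finger_gap': 0.08801087548169303} 0.0187
```

View pics/side0.png

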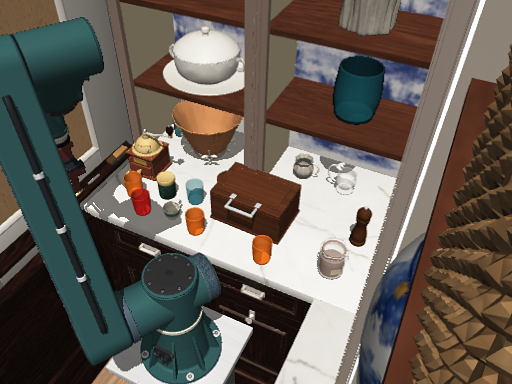

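View pics/top0.png

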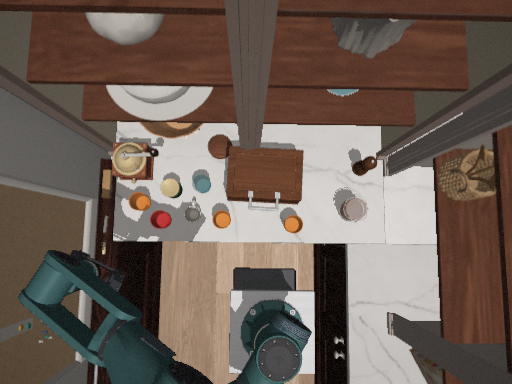

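The side view shows the chest near (255,200), the handle at (243,205) and the teal tumbler at (195,190). In the top view the lid spans (228,147)-(303,202), the handle is at (263,205) and the tumbler at (202,184). I'll enlarge these.

```bash
cat > h.py <<'E'
from workcell import arm
import cv2,numpy as np
from scipy.spatial.transform import Rotation as R
def load(n):
    c=arm.camera(n); f=192/np.tan(np.radians(c["vertical_fov"]/2))
    c["K"]=np.array([[f,0,c["cx"]],[0,f,c["cy"]],[0,0,1]]); c["D"]=np.array(c["dist_coeffs"]); c["E"]=np.array(c["extrinsics"]); return c
def ray(c,p):
    u=cv2.undistortPoints(np.array([[p]],float),c["K"],c["D"])[0,0]
    return c["E"][:3,3], c["E"][:3,:3]@np.r_[u,1]
def plane(c,p,z):
    o,d=ray(c,p); return o+d*(z-o[2])/d[2]
def tri(c1,p1,c2,p2):
    o1,d1=ray(c1,p1);o2,d2=ray(c2,p2)
    s=np.linalg.lstsq(np.c_[d1,-d2],o2-o1,rcond=None)[0]
    a,b=o1+s[0]*d1,o2+s[1]*d2; return (a+b)/2,np.linalg.norm(a-b)
def proj(c,P):
    Ei=np.linalg.inv(c["E"]); return cv2.projectPoints(np.atleast_2d(P).astype(float),cv2.Rodrigues(Ei[:3,:3])[0],Ei[:3,3],c["K"],c["D"])[0][:,0]
def pose():
    s=arm.get_state(); q=s["ee_rot"]; return s["position"],R.from_quat([q[1],q[2],q[3],q[0]])
def togo(P,Rt):
    p,r=pose(); return r.inv().apply(np.array(P)-p)*100,(r.inv()*Rt).as_rotvec(degrees=True)
E
python3 - <<'E'
from h import *
s=load("side");t=load("top")
a=cv2.resize(s["img"][155:245,200:310],None,fx=5,fy=5,interpolation=cv2.INTER_CUBIC)
b=cv2.resize(t["img"][130:220,185:310],None,fx=5,fy=5,interpolation=cv2.INTER_CUBIC)
cv2.imwrite("pics/s1.png",a);cv2.imwrite("pics/t1.png",b)
for n,c,lim in(("side",s,(150,230,170,215)),("top",t,(150,220,180,205))):
    h=cv2.cvtColor(c["img"],cv2.COLOR_BGR2HSV); m=cv2.inRange(h,(80,60,40),(110,255,255))
    k,l,st,ce=cv2.connectedComponentsWithStats(m)
    print(n,[ (st[i].tolist(),ce[i].round(1).tolist()) for i in range(1,k) if st[i,4]>80 and 150<ce[i][0]<230 and 150<ce[i][1]<215])
E
```

```text
side [([186, 187, 17, 18, 234], [195.0, 195.5])]
top [([196, 179, 15, 14, 153], [203.1, 185.2])]
```

View pics/s1.png

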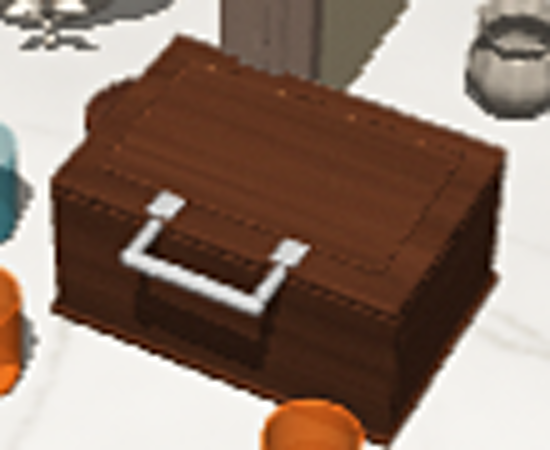

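View pics/t1.png

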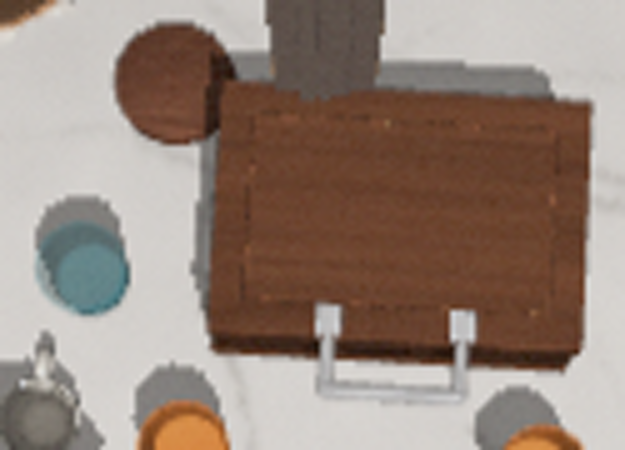

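```bash
cat > m1.py <<'E'
from h import *
s=load("side");t=load("top")
S=lambda x,y:((x+.5)/5-.5+200,(y+.5)/5-.5+155)
T=lambda x,y:((x+.5)/5-.5+185,(y+.5)/5-.5+130)
for n,a,b in(("hL",(130,256),(322,390)),("hR",(258,303),(462,398)),("BL",(180,38),(225,83)),("BR",(505,150),(591,103)),("FR",(400,315),(582,350)),("FL",(55,187),(212,335))):
    p,e=tri(s,S(*a),t,T(*b)); print(n,p.round(4),"err",round(e,4),"plane z .135",plane(s,S(*a),.135).round(3)[:2],plane(t,T(*b),.135).round(3)[:2])
p=plane(t,T(83,268),.084);print("tumbler rim",p, proj(s,[p]),proj(s,[[p[0],p[1],.0]]))
print("base from mask", plane(t,T(90,270),.004), proj(t,[[p[0],p[1],.004]]),T(90,270))
E
python3 m1.py
```

```text
hL [0.4527 0.0906 0.1335] err 0.0033 plane z .135 [0.452 0.088] [0.452 0.092]
hR [ 0.4479 -0.0083  0.1378] err 0.0021 plane z .135 [ 0.451 -0.008] [ 0.448 -0.008]
BL [0.6739 0.1646 0.1341] err 0.0025 plane z .135 [0.674 0.163] [0.673 0.166]
BR [ 0.6625 -0.1     0.1377] err 0.0007 plane z .135 [ 0.666 -0.099] [ 0.663 -0.1  ]
FR [ 0.4839 -0.0948  0.1328] err 0.0029 plane z .135 [ 0.483 -0.097] [ 0.483 -0.093]
FL [0.4908 0.1697 0.1326] err 0.0031 plane z .135 [0.489 0.167] [0.49  0.171]
tumbler rim [0.54287605 0.27008205 0.084     ] [[193.8491957  184.79539333]] [[195.32516689 201.13431877]]
base from mask [0.55146603 0.2740764  0.004     ] [[203.56017921 185.80468291]] (202.6, 183.6)
```

```bash
cat >> h.py <<'E'
C=np.array([.5778,.035,0]); YAW=-.035
Rc=R.from_euler('z',YAW)
def W(x,y,z): return C+Rc.apply(np.array([x,y,z])/1000)   # chest mm -> world m
def inC(P): return Rc.inv().apply(np.array(P)-C)*1000
def tool(tilt,jaw='x'):  # tilt deg: fingers to the back; jaw along chest x or y
    a=np.radians(tilt); z=np.array([np.sin(a),0,-np.cos(a)])
    y=np.array([np.cos(a),0,np.sin(a)]) if jaw=='x' else np.array([0,1.,0]) if jaw=='y' else np.array([0,-1.,0])
    return Rc*R.from_matrix(np.c_[np.cross(y,z),y,z])
def go(G,Rt,lab=''):  # G grasp point world
    tr,tw=togo(np.array(G)+Rt.apply([0,0,arm.tcp_to_grasp]),Rt); print(lab,tr.round(2).tolist(),tw.round(1).tolist())
E
python3 - <<'E'
from h import *
print(W(-128.5,0,130))
go([.45,.0405,.205],tool(0))
E
```

```text
[0.4493787  0.03949658 0.13      ]
 [-39.55, -38.13, 3.63] [-0.0, 0.0, 68.2]
```

Request:
{"method": "step_arm", "body": {
  "translation": [
    [-39.55, -38.13, 3.63],
    [-39.55, -38.13, 3.63],
    [-39.55, -38.13, 3.63],
    [-39.55, -38.13, 3.63],
    [-39.55, -38.13, 3.63],
    [-39.55, -38.13, 3.63],
    [-39.55, -38.13, 3.63],
    [-39.55, -38.13, 3.63],
    [-39.55, -38.13, 3.63],
    [-39.55, -38.13, 3.63],
    [-39.55, -38.13, 3.63],
    [-39.55, -38.13, 3.63]
  ],
  "twist": [
    [0, 0, 68.2],
    [0, 0, 68.2],
    [0, 0, 68.2],
    [0, 0, 68.2],
    [0, 0, 68.2],
    [0, 0, 68.2],
    [0, 0, 68.2],
    [0, 0, 68.2],
    [0, 0, 68.2],
    [0, 0, 68.2],
    [0, 0, 68.2],
    [0, 0, 68.2]
  ],
  "jaw": [0.34, 0.34, 0.34, 0.34, 0.34, 0.34, 0.34, 0.34, 0.34, 0.34, 0.34, 0.34],
  "force": 30
}}

```text
clock: 1.5
position: [0.4528, 0.0354, 0.1864]
ee_rot: [0.002, 0.721, 0.693, -0.0]
wrist_force: [0.3, 0.8, 0.9]
finger_gap: 0.0299
```

```bash
python3 - <<'E'
from h import *
s=arm.get_state();print(s["clock"],s["position"],s["finger_gap"])
go([.45,.0405,.131],tool(0))
E
```

```text
1.5 [0.4528164  0.0353807  0.18643183] 0.029880267968412838
 [0.52, -0.32, 7.41] [0.1, 0.1, -0.3]
```

Request:
{"method": "step_arm", "body": {
  "translation": [
    [0.4, -0.3, 2],
    [0.5, -0.3, 4.5],
    [0.5, -0.3, 7.4],
    [0.5, -0.3, 7.4],
    [0.5, -0.3, 7.4],
    [0.5, -0.3, 7.4],
    [0.5, -0.3, 7.4],
    [0.5, -0.3, 7.4]
  ],
  "twist": [
    [0, 0, 0],
    [0, 0, 0],
    [0, 0, 0],
    [0, 0, 0],
    [0, 0, 0],
    [0, 0, 0],
    [0, 0, 0],
    [0, 0, 0]
  ],
  "jaw": [0.34, 0.34, 0.34, 0.34, 0.0, 0.0, 0.0, 0.0],
  "force": 20
}}

```text
clock: 2.3
position: [0.4513, 0.0405, 0.1137]
ee_rot: [0.003, 0.721, 0.693, 0.001]
wrist_force: [-1.6, 1.4, 5.5]
finger_gap: 0.0112
```

```bash
cat > arc.py <<'E'
# usage: arc.py angles(deg)... tilt per angle ; bar reference from current grasp at lid=argv0
from h import *
import sys
th0=float(sys.argv[1]); rows=[tuple(map(float,a.split(','))) for a in sys.argv[2:]]
p,r=pose(); G=p-r.apply([0,0,arm.tcp_to_grasp]); print("grasp chest",inC(G).round(1), arm.get_state()["finger_gap"],arm.get_state()["wrist_force"].round(1))
def bar(th):
    a=np.radians(th); l,u=221,5
    return 92.5-l*np.cos(a)-u*np.sin(a)*1, 125+l*np.sin(a)+u*np.cos(a)
x0,z0=bar(th0); off=inC(G)-np.array([x0,0,z0]); print("offset",off.round(1))
T=[];Q=[]
for th,ti in rows:
    x,z=bar(th); P=W(x+off[0],off[1],z+off[2]*0+ (off[2] if abs(off[2])<4 else 0)); Rt=tool(ti)
    tr,tw=togo(P+Rt.apply([0,0,arm.tcp_to_grasp]),Rt); T.append(tr.round(1).tolist());Q.append(tw.round(0).tolist())
print(T);print(Q)
E
sed -i 's/-u\*np.sin(a)\*1/+u*np.sin(a)/' arc.py
python3 arc.py 0 3,0 6,1 10,2 14,4 18,6 22,8 26,10 30,12 34,14 38,16 42,18 46,20
```

```text
grasp chest [-126.7    1.1  132.4] 0.011240973837952375 [-1.6  1.4  5.5]
offset [1.8 1.1 2.4]
[[0.0, 0.1, -1.2], [0.0, 0.2, -2.3], [-0.0, 0.5, -3.8], [-0.0, 0.9, -5.3], [-0.0, 1.5, -6.8], [-0.0, 2.1, -8.3], [-0.0, 2.8, -9.7], [-0.0, 3.6, -11.0], [0.0, 4.6, -12.3], [0.0, 5.6, -13.5], [0.0, 6.7, -14.7], [0.0, 7.8, -15.8]]
[[0.0, 0.0, -0.0], [-1.0, 0.0, -0.0], [-2.0, 0.0, -0.0], [-4.0, 0.0, -0.0], [-6.0, 0.0, -0.0], [-8.0, 0.0, -0.0], [-10.0, 0.0, -0.0], [-12.0, 0.0, -0.0], [-14.0, 0.0, -0.0], [-16.0, 0.0, -0.0], [-18.0, 0.0, -0.0], [-20.0, 0.0, -0.0]]
```

Request:
{"method": "step_arm", "body": {
  "translation": [
    [0, 0.1, -1.2],
    [0, 0.2, -2.3],
    [0, 0.5, -3.8],
    [0, 0.9, -5.3],
    [0, 1.5, -6.8],
    [0, 2.1, -8.3],
    [0, 2.8, -9.7],
    [0, 3.6, -11.0],
    [0, 4.6, -12.3],
    [0, 5.6, -13.5],
    [0, 6.7, -14.7],
    [0, 7.8, -15.8]
  ],
  "twist": [
    [0, 0, 0],
    [-1, 0, 0],
    [-2, 0, 0],
    [-4, 0, 0],
    [-6, 0, 0],
    [-8, 0, 0],
    [-10, 0, 0],
    [-12, 0, 0],
    [-14, 0, 0],
    [-16, 0, 0],
    [-18, 0, 0],
    [-20, 0, 0]
  ],
  "jaw": [0, 0, 0, 0, 0, 0, 0, 0, 0, 0, 0, 0],
  "force": 30
}}

```text
clock: 3.5
position: [0.5229, 0.0376, 0.2716]
ee_rot: [0.125, 0.71, 0.683, 0.118]
wrist_force: [-15.9, -2.5, 9.2]
finger_gap: 0.0112
```

```bash
python3 arc.py 44 47,20 50,20 53,20 56,20 59,20 62,21 65,22 68,22 70,22 72,22 72,22 72,22
```

```text
grasp chest [-61.3   0.8 289.2] 0.011240791776402307 [-15.9  -2.5   9.2]
offset [1.7 0.8 7.1]
[[0.0, 0.8, 0.2], [0.0, 1.9, -0.2], [0.0, 3.0, -0.5], [0.0, 4.1, -0.8], [0.0, 5.3, -1.1], [0.0, 6.4, -1.2], [0.0, 7.6, -1.3], [0.0, 8.8, -1.4], [0.0, 9.6, -1.4], [0.0, 10.3, -1.3], [0.0, 10.3, -1.3], [0.0, 10.3, -1.3]]
[[-0.0, 0.0, -0.0], [-0.0, 0.0, -0.0], [-0.0, 0.0, -0.0], [-0.0, 0.0, -0.0], [-0.0, 0.0, -0.0], [-1.0, 0.0, -0.0], [-2.0, 0.0, -0.0], [-2.0, 0.0, -0.0], [-2.0, 0.0, -0.0], [-2.0, 0.0, -0.0], [-2.0, 0.0, -0.0], [-2.0, 0.0, -0.0]]
```

```bash
sed -i 's/off\[2\]\*0+ (off\[2\] if abs(off\[2\])<4 else 0)/off[2]/' arc.py; python3 arc.py 45.6 47,20 50,20 53,20 56,20 59,20 62,21 65,22 68,22 70,22 72,22 72,22 72,22
```

```text
grasp chest [-61.3   0.8 289.2] 0.011240791776402307 [-15.9  -2.5   9.2]
offset [-2.8  0.8  2.8]
[[0.0, 0.5, -0.2], [0.0, 1.6, -0.6], [0.0, 2.7, -1.0], [0.0, 3.8, -1.2], [0.0, 4.9, -1.5], [0.0, 6.1, -1.6], [0.0, 7.3, -1.7], [0.0, 8.5, -1.8], [0.0, 9.2, -1.8], [0.0, 10.0, -1.8], [0.0, 10.0, -1.8], [0.0, 10.0, -1.8]]
[[-0.0, 0.0, -0.0], [-0.0, 0.0, -0.0], [-0.0, 0.0, -0.0], [-0.0, 0.0, -0.0], [-0.0, 0.0, -0.0], [-1.0, 0.0, -0.0], [-2.0, 0.0, -0.0], [-2.0, 0.0, -0.0], [-2.0, 0.0, -0.0], [-2.0, 0.0, -0.0], [-2.0, 0.0, -0.0], [-2.0, 0.0, -0.0]]
```

Request:
{"method": "step_arm", "body": {
  "translation": [
    [0, 0.5, -0.2],
    [0, 1.6, -0.6],
    [0, 2.7, -1.0],
    [0, 3.8, -1.2],
    [0, 4.9, -1.5],
    [0, 6.1, -1.6],
    [0, 7.3, -1.7],
    [0, 8.5, -1.7],
    [0, 9.2, -1.7],
    [0, 10, -1.7],
    [0, 10, -1.7],
    [0, 10, -1.7]
  ],
  "twist": [
    [0, 0, 0],
    [0, 0, 0],
    [0, 0, 0],
    [0, 0, 0],
    [0, 0, 0],
    [-1, 0, 0],
    [-2, 0, 0],
    [-2, 0, 0],
    [-2, 0, 0],
    [-2, 0, 0],
    [-2, 0, 0],
    [-2, 0, 0]
  ],
  "jaw": [0, 0, 0, 0, 0, 0, 0, 0, 0, 0, 0, 0]
}}

```text
clock: 4.7
position: [0.6132, 0.0338, 0.3239]
ee_rot: [0.14, 0.707, 0.68, 0.131]
wrist_force: [-1.4, -4.1, 4.4]
finger_gap: 0.0116
```

```bash
python3 arc.py 72 73,22; python3 - <<'E'
from h import *
p,r=pose();G=inC(p-r.apply([0,0,arm.tcp_to_grasp]));d=G-[92.5,0,125];print(G,np.degrees(np.arctan2(d[2],-d[0]))-1.3,np.hypot(d[0],d[2]))
s=load("side");t=load("top")
a=cv2.resize(s["img"][100:240,180:320],None,fx=4,fy=4,interpolation=cv2.INTER_CUBIC)
cv2.imwrite("pics/s2.png",a)
E
```

```text
grasp chest [2.840e+01 2.000e-01 3.412e+02] 0.01164899588290576 [-1.4 -4.1  4.4]
offset [-0.6  0.2  4.5]
[[0.0, 0.4, 0.0]]
[[0.0, 0.0, -0.0]]
[2.84023384e+01 1.58005300e-01 3.41211544e+02] 72.18711703529806 225.51262085325584
```

View pics/s2.png

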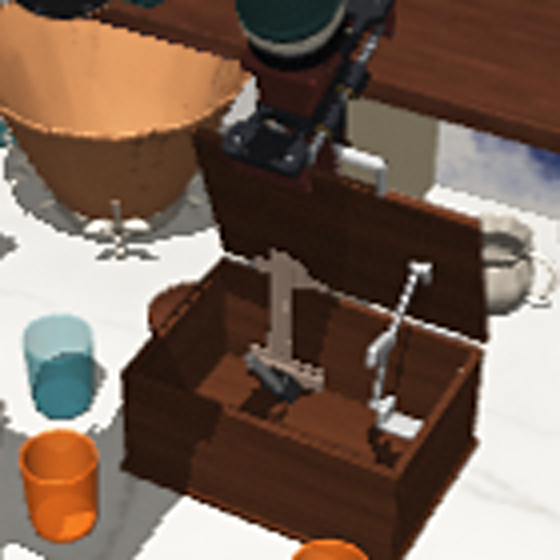

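The lid is up at about 72°. The stay is visible with its tab near crop (378,345), and the dark grey pen near (272,375). I'll release the handle and back off towards the robot.

Request:
{"method": "step_arm", "body": {
  "translation": [
    [0, 0, 0],
    [0, 0, 0],
    [0, 0, -2],
    [0, 0, -5],
    [0, -2, -7],
    [0, -7, -7],
    [0, -12, -7],
    [0, -17, -5],
    [0, -20, -5],
    [0, -20, -5],
    [0, -20, -5]
  ],
  "twist": [
    [0, 0, 0],
    [0, 0, 0],
    [0, 0, 0],
    [0, 0, 0],
    [0, 0, 0],
    [0, 0, 0],
    [0, 0, 0],
    [0, 0, 0],
    [0, 0, 0],
    [0, 0, 0],
    [0, 0, 0]
  ],
  "jaw": [0.34, 0.34, 0.34, 0.34, 0.34, 0.34, 0.34, 0.34, 0.34, 0.34, 0.34]
}}

```text
clock: 5.9
position: [0.409, 0.0421, 0.2951]
ee_rot: [0.14, 0.707, 0.68, 0.132]
wrist_force: [0.1, 0.2, 0.4]
finger_gap: 0.0298
```

```bash
python3 - <<'E'
from h import *
from scipy.optimize import fsolve
# stay kinematics: lower pivot (-2.5,105), links 68,68, attach 95 from hinge
def stay(lid,att):
    A=np.array([92.5,125])+R.from_euler('z',0).as_matrix()[:2,:2]@(95*np.array([-np.cos(lid),np.sin(lid)])+att*np.array([np.sin(lid),np.cos(lid)]))
    P=np.array([-2.5,105]);d=A-P;L=np.linalg.norm(d);m=(A+P)/2;h=np.sqrt(max(0,68**2-L*L/4));n=np.array([-d[1],d[0]])/L
    K=m+n*h; u=(K-P)/68; tn=np.array([-u[1],u[0]]); kn=2*np.arcsin(min(1,L/136)); return L,kn,K,K+24*tn,K+38*tn
for att in(0,-10,-20):
  for l in(1.25,1.26,1.3,1.34,1.36):
    print(att,l,[np.round(v,2) for v in stay(l,att)])
s=load("side");t=load("top")
a=cv2.resize(s["img"][130:230,205:315],None,fx=5,fy=5,interpolation=cv2.INTER_CUBIC)
b=cv2.resize(t["img"][110:210,215:315],None,fx=5,fy=5,interpolation=cv2.INTER_CUBIC)
cv2.imwrite("pics/st3.png",np.hstack([a[:, :550],b])[:,:])
cv2.imwrite("pics/st3.png",cv2.resize(cv2.imread("pics/st3.png"),None,fx=.76,fy=.76,interpolation=cv2.INTER_AREA))
E
```

```text
0 1.25 [np.float64(127.92), np.float64(2.45), array([ 10.15, 171.81]), array([-13.44, 176.28]), array([-27.19, 178.88])]
0 1.26 [np.float64(128.64), np.float64(2.48), array([ 11.53, 171.54]), array([-11.96, 176.49]), array([-25.66, 179.38])]
0 1.3 [np.float64(131.47), np.float64(2.62), array([ 17.52, 169.99]), array([ -5.42, 177.05]), array([-18.8 , 181.17])]
0 1.34 [np.float64(134.24), np.float64(2.82), array([ 25.  , 167.19]), array([  3.05, 176.9 ]), array([ -9.76, 182.56])]
0 1.36 [np.float64(135.61), np.float64(2.99), array([ 30.76, 164.31]), array([  9.82, 176.05]), array([ -2.39, 182.9 ])]
-10 1.25 [np.float64(120.56), np.float64(2.18), array([ -2.65, 173.  ]), array([-26.65, 172.95]), array([-40.65, 172.92])]
-10 1.26 [np.float64(121.31), np.float64(2.2), array([ -1.5 , 172.99]), array([-25.49, 173.35]), array([-39.49, 173.55])]
-10 1.3 [np.float64(124.28), np.float64(2.31), array([  3.29, 172.75]), array([-20.63, 174.8 ]), array([-34.58, 175.99])]
-10 1.34 [np.float64(127.2), np.float64(2.42), array([  8.42, 172.12]), array([-15.27, 175.97]), array([-29.09, 178.22])]
-10 1.36 [np.float64(128.64), np.float64(2.48), array([ 11.16, 171.61]), array([-12.35, 176.44]), array([-26.06, 179.25])]
-20 1.25 [np.float64(113.61), np.float64(1.98), array([-13.64, 172.08]), array([-37.32, 168.15]), array([-51.13, 165.86])]
-20 1.26 [np.float64(114.39), np.float64(2.0), array([-12.59, 172.25]), array([-36.33, 168.69]), array([-50.17, 166.61])]
-20 1.3 [np.float64(117.51), np.float64(2.09), array([ -8.28, 172.75]), array([-32.19, 170.71]), array([-46.14, 169.52])]
-20 1.34 [np.float64(120.57), np.float64(2.18), array([ -3.75, 172.99]), array([-27.75, 172.55]), array([-41.75, 172.29])]
-20 1.36 [np.float64(122.09), np.float64(2.23), array([ -1.39, 172.99]), array([-25.39, 173.38]), array([-39.39, 173.61])]
```

View pics/st3.png

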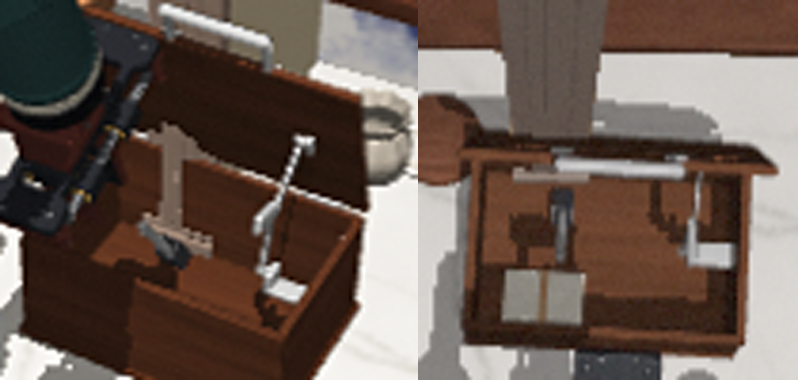

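```bash
cat > m2.py <<'E'
from h import *
s=load("side");t=load("top")
S=lambda x,y:(x/3.8-.4+205,y/3.8-.4+130)
T=lambda x,y:((x-418)/3.8-.4+215,y/3.8-.4+110)
Si=lambda P:((proj(s,P)-[205,130]+.4)*3.8).round(0).tolist()
Ti=lambda P:((proj(t,P)-[215,110]+.4)*3.8+[418,0]).round(0).tolist()
for n,P in(("tab",W(-13.4,-75,176.3)),("tip",W(-27,-75,179)),("pivot",W(-2.5,-75,105)),("att",W(62.5,-75,215)),("knee",W(10,-75,172))): print(n,Si([P])[0],Ti([P])[0])
for n,a,b in(("penA",(147,226),(560,262)),("penB",(185,262),(562,190))):
    p,e=tri(s,S(*a),t,T(*b)); print(n,inC(p).round(1),e)
for n,a,b in(("hL",(165,15),(556,162)),("hR",(268,50),(682,172))):
    p,e=tri(s,S(*a),t,T(*b)); print(n,inC(p).round(1),e)
# intersect rays w/ plane chest y=45
def yplane(c,p,y):
    o,d=ray(c,p);o=inC(o);d=Rc.inv().apply(d);return (o+d*(y-o[1])/d[1]).round(1)
print("A side y45",yplane(s,S(147,226),45),"B",yplane(s,S(185,262),45))
E
python3 m2.py; python3 - <<'E'
import sys; sys.path.insert(0,'.')
from h import *
s=load("side");t=load("top")
a=cv2.resize(s["img"][175:210,230:270],None,fx=10,fy=10,interpolation=cv2.INTER_CUBIC)
b=cv2.resize(t["img"][150:185,235:275],None,fx=10,fy=10,interpolation=cv2.INTER_CUBIC)
o=np.clip(np.hstack([a,b]).astype(float)*1.8,0,255); cv2.imwrite("pics/st4.png",o)
E
```

```text
tab [263.0, 224.0] [694.0, 252.0]
tip [257.0, 231.0] [693.0, 266.0]
pivot [265.0, 274.0] [687.0, 251.0]
att [302.0, 143.0] [701.0, 162.0]
knee [274.0, 212.0] [694.0, 227.0]
penA [-20.   43.6 126.9] 0.00830631909183448
penB [71.8 46.7  2.3] 0.004494998062015008
hL [ 33.5  53.2 329.7] 0.004078865745767544
hR [ 29.3 -49.7 331.9] 0.0013585747907506342
A side y45 [ -8.6  45.  117.6] B [73.4 45.   2. ][ WARN:0@2.023] global loadsave.cpp:1063 imwrite_ Unsupported depth image for selected encoder is fallbacked to CV_8U.
```

View pics/st4.png

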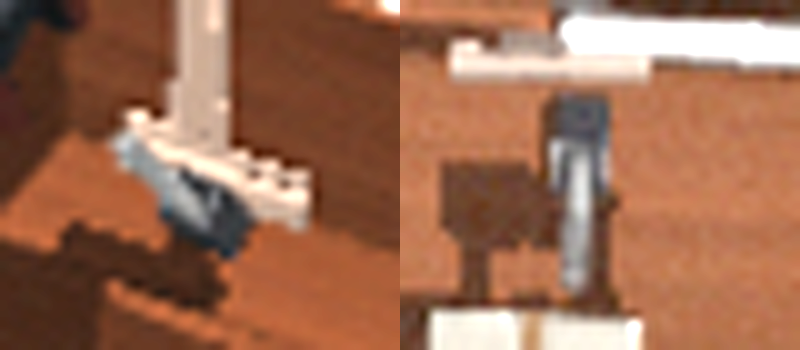

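```bash
cat > m3.py <<'E'
from h import *
from m2 import yplane
s=load("side");t=load("top")
S=lambda x,y:((x+.5)/10-.5+230,(y+.5)/10-.5+175)
T=lambda x,y:((x-400+.5)/10-.5+235,(y+.5)/10-.5+150)
p,e=tri(s,S(128,150),t,T(573,287)); print("tip",inC(p).round(1),e)
print("tip side y45",yplane(s,S(128,150),45))
p,e=tri(s,S(185,195),t,T(578,195)); print("mouth?",inC(p).round(1),e)
Si=lambda P:((proj(s,P)-[230,175]+.5)*10).round(0).tolist()
Ti=lambda P:((proj(t,P)-[235,150]+.5)*10+[400,0]).round(0).tolist()
for mx in(-10,0,10,20,30,40):
  m=np.array([mx,45,70]); tip=m+85*np.array([-.574,0,.819]); bot=m-45*np.array([-.574,0,.819])
  print(mx,"mouth/tip/bot side",Si([W(*m),W(*tip),W(*bot)]),"top",Ti([W(*m),W(*tip),W(*bot)]))
E
python3 m3.py | tail -9
```

```text
tip [-19.4  45.6 123.5] 0.004700782795993849
tip side y45 [-15.6  45.  121. ]
mouth? [23.8 45.2 66.1] 0.00514926994928318
-10 mouth/tip/bot side [[135.0, 245.0], [69.0, 185.0], [168.0, 274.0]] top [[581.0, 279.0], [576.0, 387.0], [583.0, 227.0]]
0 mouth/tip/bot side [[148.0, 228.0], [83.0, 168.0], [181.0, 258.0]] top [[582.0, 253.0], [577.0, 360.0], [584.0, 201.0]]
10 mouth/tip/bot side [[161.0, 211.0], [97.0, 151.0], [193.0, 241.0]] top [[583.0, 227.0], [579.0, 332.0], [586.0, 175.0]]
20 mouth/tip/bot side [[174.0, 195.0], [111.0, 134.0], [206.0, 225.0]] top [[585.0, 201.0], [580.0, 304.0], [587.0, 150.0]]
30 mouth/tip/bot side [[187.0, 179.0], [124.0, 117.0], [218.0, 209.0]] top [[586.0, 174.0], [581.0, 276.0], [588.0, 124.0]]
40 mouth/tip/bot side [[200.0, 162.0], [138.0, 100.0], [230.0, 193.0]] top [[587.0, 148.0], [583.0, 249.0], [589.0, 99.0]]
```

```bash
python3 - <<'E'
from h import *
Rt=tool(38,'y'); G=W(-14,-75,176.5)
go(G-Rt.apply([0,0,.09]),Rt,"pre"); 
p,r=pose(); print(p)
E
```

```text
pre [-7.51, 7.94, 9.98] [-12.8, -12.2, -89.5]
[0.40926076 0.04180116 0.29487952]
```

Request:
{"method": "step_arm", "body": {
  "translation": [
    [0, 0, 0],
    [0, 0, 0],
    [-1, 1, 1],
    [-2, 2, 2],
    [-3, 3, 4],
    [-4, 4, 5],
    [-5.5, 6, 7],
    [-7.5, 7.94, 9.98],
    [-7.5, 7.94, 9.98],
    [-7.5, 7.94, 9.98],
    [-7.5, 7.94, 9.98],
    [-7.5, 7.94, 9.98]
  ],
  "twist": [
    [-1.2, -1.1, -8],
    [-2.4, -2.2, -16],
    [-3.5, -3.3, -24],
    [-4.6, -4.4, -32],
    [-5.7, -5.5, -40],
    [-6.8, -6.6, -48],
    [-8, -7.7, -56],
    [-9.1, -8.8, -64],
    [-10.3, -9.9, -72],
    [-12.8, -12.2, -89.5],
    [-12.8, -12.2, -89.5],
    [-12.8, -12.2, -89.5]
  ],
  "jaw": [0.4, 0.4, 0.4, 0.4, 0.4, 0.4, 0.4, 0.4, 0.4, 0.4, 0.4, 0.4]
}}

```text
clock: 7.6
position: [0.5173, -0.0377, 0.2322]
ee_rot: [0.322, 0.041, 0.946, 0.0]
wrist_force: [-0.8, -0.0, 0.1]
finger_gap: 0.0353
```

```bash
python3 - <<'E'
from h import *
Rt=tool(38,'y'); G=W(-14,-75,176.5)
go(G,Rt,"tab")
E
```

```text
tab [-0.1, 0.03, 8.96] [-0.3, -0.4, -2.9]
```

Request:
{"method": "step_arm", "body": {
  "translation": [
    [0, 0, 1],
    [-0.1, 0, 3],
    [-0.1, 0, 5],
    [-0.1, 0, 7],
    [-0.1, 0, 8.9],
    [-0.1, 0, 8.9],
    [-0.1, 0, 8.9],
    [-0.1, 0, 8.9],
    [-0.1, 0, 8.9],
    [-0.1, 0, 8.9]
  ],
  "twist": [
    [-0.3, -0.4, -2.9],
    [-0.3, -0.4, -2.9],
    [-0.3, -0.4, -2.9],
    [-0.3, -0.4, -2.9],
    [-0.3, -0.4, -2.9],
    [-0.3, -0.4, -2.9],
    [-0.3, -0.4, -2.9],
    [-0.3, -0.4, -2.9],
    [-0.3, -0.4, -2.9],
    [-0.3, -0.4, -2.9]
  ],
  "jaw": [0.4, 0.4, 0.4, 0.4, 0.4, 0.4, 0, 0, 0, 0],
  "force": 15
}}

```text
clock: 8.6
position: [0.571, -0.0373, 0.1648]
ee_rot: [0.324, 0.013, 0.946, 0.002]
wrist_force: [1.2, 14.7, 4.0]
finger_gap: 0.0084
```

```bash
cat > tab.py <<'E'
from h import *
import sys
# rows: link-turn(deg, + = towards back), tilt
P=np.array([-2.5,-75,105])
st=arm.get_state();p,r=pose(); G=inC(p-r.apply([0,0,arm.tcp_to_grasp])); d=G-P
a0=np.degrees(np.arctan2(d[2],d[0])); print("grasp",G.round(1),"rad",np.hypot(d[0],d[2]).round(1),"link ang",a0-19.4,"gap",st["finger_gap"],st["wrist_force"].round(1),st["clock"])
T=[];Q=[]
for a in sys.argv[1:]:
    da,ti=map(float,a.split(','))
    v=R.from_euler('y',da,degrees=True).apply(d); Rt=tool(ti,'y')
    tr,tw=togo(W(*(P+v))+Rt.apply([0,0,arm.tcp_to_grasp]),Rt); T.append(tr.round(1).tolist());Q.append(tw.round(1).tolist())
print(T);print(Q)
E
python3 tab.py 2,37 4,36 7,35 10,33 13,31 16,29 19,27 22,25 25,24 28,22 30,22 30,22
```

```text
grasp [-15.7 -72.8 179.6] rad 75.8 link ang 80.61631301786454 gap 0.0084147523009892 [ 1.2 14.7  4. ] 8.6
[[-0.2, -0.0, 0.1], [-0.4, -0.0, 0.3], [-0.7, -0.0, 0.5], [-1.0, -0.0, 0.7], [-1.2, -0.1, 1.0], [-1.4, -0.1, 1.2], [-1.6, -0.1, 1.5], [-1.8, -0.1, 1.8], [-2.1, -0.1, 2.1], [-2.2, -0.1, 2.4], [-2.4, -0.1, 2.6], [-2.4, -0.1, 2.6]]
[[1.0, 0.8, 0.1], [1.0, 1.8, 0.1], [1.0, 2.8, 0.1], [1.0, 4.8, 0.1], [1.0, 6.8, 0.2], [1.0, 8.8, 0.2], [1.0, 10.8, 0.2], [1.0, 12.8, 0.2], [1.0, 13.8, 0.2], [1.0, 15.8, 0.2], [1.0, 15.8, 0.2], [1.0, 15.8, 0.2]]
```

Request:
{"method": "step_arm", "body": {
  "translation": [
    [-0.2, 0.1, 0.1],
    [-0.4, 0.2, 0.3],
    [-0.7, 0.2, 0.5],
    [-1.0, 0.2, 0.7],
    [-1.2, 0.2, 1.0],
    [-1.4, 0.2, 1.2],
    [-1.6, 0.2, 1.5],
    [-1.8, 0.2, 1.8],
    [-2.1, 0.2, 2.1],
    [-2.2, 0.2, 2.4],
    [-2.5, 0.2, 2.7],
    [-2.6, 0.2, 2.8]
  ],
  "twist": [
    [0, 0.8, 0],
    [0, 1.8, 0],
    [0, 2.8, 0],
    [0, 4.8, 0],
    [0, 6.8, 0],
    [0, 8.8, 0],
    [0, 10.8, 0],
    [0, 12.8, 0],
    [0, 13.8, 0],
    [0, 15.8, 0],
    [0, 15.8, 0],
    [0, 15.8, 0]
  ],
  "jaw": [0, 0, 0, 0, 0, 0, 0, 0, 0, 0, 0, 0],
  "force": 20
}}

```text
clock: 9.8
position: [0.6056, -0.0382, 0.1596]
ee_rot: [0.189, 0.012, 0.982, 0.002]
wrist_force: [-24.1, -13.0, 24.2]
finger_gap: 0.008
```

```bash
python3 tab.py 2,22 4,22
```

```text
grasp [ 23.4 -72.4 177. ] rad 76.5 link ang 50.79756562116663 gap 0.008005289002358536 [-24.1 -13.   24.2] 9.8
[[-0.2, -0.0, 0.2], [-0.4, -0.0, 0.4]]
[[0.7, -0.2, 0.5], [0.7, -0.2, 0.5]]
```

Request:
{"method": "step_arm", "body": {
  "translation": [
    [0, 0, 0],
    [0, 0, 0],
    [0, 0, 0],
    [0, 0, -2],
    [0, 0, -5],
    [0, 0, -9],
    [3, 0, -12],
    [6, 0, -12],
    [6, 0, -12]
  ],
  "twist": [
    [0, 0, 0],
    [0, 0, 0],
    [0, 0, 0],
    [0, 0, 0],
    [0, 0, 0],
    [0, 0, 0],
    [0, 0, 0],
    [0, 0, 0],
    [0, 0, 0]
  ],
  "jaw": [0.4, 0.4, 0.4, 0.4, 0.4, 0.4, 0.4, 0.4, 0.4]
}}

```text
clock: 10.7
position: [0.501, -0.0356, 0.2475]
ee_rot: [0.187, 0.012, 0.982, 0.003]
wrist_force: [-0.0, 0.7, -0.6]
finger_gap: 0.0352
```

```bash
python3 - <<'E'
from h import *
print(arm.get_state()["position"],arm.get_state()["wrist_force"])
s=load("side");t=load("top")
a=cv2.resize(s["img"][130:220,205:305],None,fx=4,fy=4,interpolation=cv2.INTER_CUBIC)
b=cv2.resize(t["img"][120:210,215:315],None,fx=4,fy=4,interpolation=cv2.INTER_CUBIC)
o=np.hstack([a,b])
def mk(P,col):
    u=((proj(s,[P])[0]-[205,130]+.5)*4).astype(int);v=((proj(t,[P])[0]-[215,120]+.5)*4+[400,0]).astype(int)
    for w in(u,v): cv2.drawMarker(o,tuple(map(int,w)),col,cv2.MARKER_CROSS,7,1)
for P in((42,-73,159),(17.5,-73,173),(72.6,-73,217.9)): mk(W(*P),(0,255,0))
for P in((-19,45,123),(-2,45,99),(30,45,54)): mk(W(*P),(0,0,255))
cv2.imwrite("pics/st5.png",o)
E
```

```text
[ 0.50097729 -0.03557009  0.24746178] [-0.04305571  0.65327432 -0.58366282]
```

View pics/st5.png

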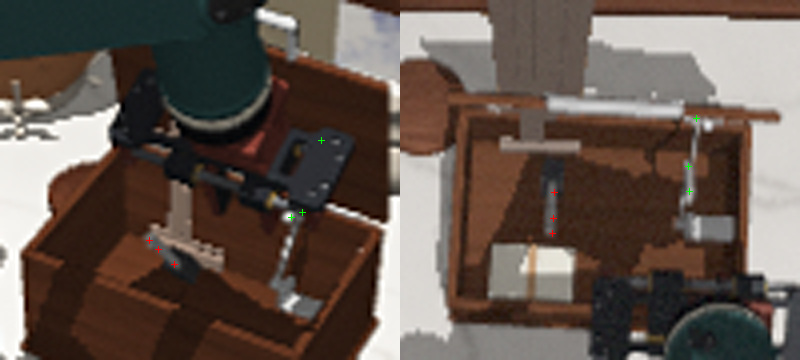

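The stay looks straight and the lid near vertical, which fits the locked state. The red pen markers fall on the pen, with its tip at side crop (150,240) and top crop (552,233). Next is the pen.

```bash
python3 - <<'E'
from h import *
Rt=tool(35,'y'); G=W(-3.5,46,101)
go(G-Rt.apply([0,0,.1]),Rt,"pre")
E
```

```text
pre [1.08, 11.92, 8.44] [0.8, -13.2, 0.4]
```

Request:
{"method": "step_arm", "body": {
  "translation": [
    [0.3, 4, 2],
    [0.5, 8, 4],
    [1, 11.9, 6],
    [1.1, 11.9, 8.4],
    [1.1, 11.9, 8.4],
    [1.1, 11.9, 8.4]
  ],
  "twist": [
    [0.3, -4, 0.4],
    [0.8, -9, 0.4],
    [0.8, -13.2, 0.4],
    [0.8, -13.2, 0.4],
    [0.8, -13.2, 0.4],
    [0.8, -13.2, 0.4]
  ],
  "jaw": [0.4, 0.4, 0.4, 0.4, 0.4, 0.4]
}}

```text
clock: 11.4
position: [0.53, 0.0842, 0.1709]
ee_rot: [0.297, 0.016, 0.955, -0.007]
wrist_force: [0.1, 0.1, -0.0]
finger_gap: 0.0348
```

```bash
python3 - <<'E'
from h import *
Rt=tool(35,'y'); G=W(-3.5,46,101)
go(G,Rt,"pen"); print(arm.get_state()["wrist_force"])
E
```

```text
pen [0.17, -0.13, 10.23] [-0.1, -0.4, 0.1]
[ 0.14801982  0.08245699 -0.04571533]
```

Request:
{"method": "step_arm", "body": {
  "translation": [
    [0.1, -0.1, 2],
    [0.2, -0.1, 5],
    [0.2, -0.1, 8],
    [0.2, -0.1, 10.2],
    [0.2, -0.1, 10.2],
    [0.2, -0.1, 10.2],
    [0.2, -0.1, 10.2],
    [0.2, -0.1, 10.2],
    [0.2, -0.1, 10.2]
  ],
  "twist": [
    [0, -0.4, 0],
    [0, -0.4, 0],
    [0, -0.4, 0],
    [0, -0.4, 0],
    [0, -0.4, 0],
    [0, -0.4, 0],
    [0, -0.4, 0],
    [0, -0.4, 0],
    [0, -0.4, 0]
  ],
  "jaw": [0.4, 0.4, 0.4, 0.4, 0.4, 0, 0, 0, 0],
  "force": 12
}}

```text
clock: 12.3
position: [0.5927, 0.0988, 0.1117]
ee_rot: [0.282, 0.024, 0.959, -0.031]
wrist_force: [0.5, 0.7, -0.0]
finger_gap: 0.0067
```

```bash
python3 - <<'E'
from h import *
st=arm.get_state(); print({k:np.round(v,3) for k,v in st.items()})
Rt=tool(35,'y'); go(W(-3.5,46,101),Rt)
s=load("side");t=load("top")
a=cv2.resize(s["img"][130:220,205:305],None,fx=4,fy=4,interpolation=cv2.INTER_CUBIC)
b=cv2.resize(t["img"][120:210,215:315],None,fx=4,fy=4,interpolation=cv2.INTER_CUBIC)
cv2.imwrite("pics/st6.png",np.hstack([a,b])); print(arm.get_state()["finger_gap"])
E
```

```text
{'clock': np.float64(12.3), 'q': array([ 0.145,  0.358,  2.099, -0.873,  0.196, -0.555]), 'joint_vel': array([ 0.005,  0.003,  0.003, -0.008,  0.001,  0.01 ]), 'joint_efforts': array([-5.7000e-02, -4.0710e+01, -1.6491e+01, -5.5700e-01, -1.4560e+00,
       -3.1000e-02]), 'position': array([0.593, 0.099, 0.112]), 'ee_rot': array([ 0.282,  0.024,  0.959, -0.031]), 'wrist_force': array([ 0.524,  0.707, -0.009]), 'ft_torque': array([ 0.063,  0.22 , -0.023]), 'finger_gap': np.float64(0.007)}
 [1.87, -1.73, 1.99] [-3.0, -2.2, 0.1]
0.0012653842111864525
```

View pics/st6.png

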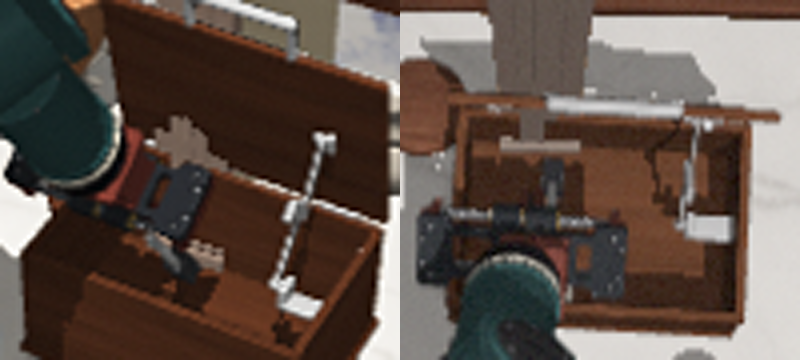

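Joint 5 reached its limit, so a 35° tilt is out of reach there. The jaws closed beside the pen, which is still in its holder at side crop (175,250), and the stay is still straight. I'll back out and come in again at about 20° of tilt.

Request:
{"method": "step_arm", "body": {
  "translation": [
    [0, 0, -1],
    [0, 0, -3],
    [0, 0, -6],
    [0, 0, -9],
    [0, 0, -9],
    [0, 0, -9]
  ],
  "twist": [
    [0, 0, 0],
    [0, 3, 0],
    [0, 8, 0],
    [0, 13, 0],
    [0, 13, 0],
    [0, 13, 0]
  ],
  "jaw": [0, 0, 0, 0, 0.2, 0.4]
}}

```text
clock: 13.0
position: [0.5459, 0.106, 0.1897]
ee_rot: [0.174, 0.027, 0.984, -0.027]
wrist_force: [-0.4, -0.5, -0.9]
finger_gap: 0.0133
```

```bash
python3 - <<'E'
from h import *
print(arm.get_state()["q"].round(2),pose()[0])
Rt=tool(20,'y'); G=W(-3.5,46,101)
go(G-Rt.apply([0,0,.09]),Rt,"pre")
go(G,Rt,"pen")
E
```

```text
[ 0.14  0.19  1.92 -0.17  0.7  -1.26] [0.54589903 0.10599786 0.18973484]
pre [0.11, -2.27, 2.38] [-2.9, 0.1, -0.7]
pen [0.12, -1.81, 11.37] [-2.9, 0.1, -0.7]
```

Request:
{"method": "step_arm", "body": {
  "translation": [
    [0.1, -1.2, 0],
    [0.1, -2.3, 1],
    [0.1, -2.3, 2.4],
    [0.1, -2.2, 5],
    [0.1, -2.0, 8],
    [0.1, -1.8, 11.3],
    [0.1, -1.8, 11.3],
    [0.1, -1.8, 11.3]
  ],
  "twist": [
    [-2.9, 0, -0.7],
    [-2.9, 0, -0.7],
    [-2.9, 0, -0.7],
    [-2.9, 0, -0.7],
    [-2.9, 0, -0.7],
    [-2.9, 0, -0.7],
    [-2.9, 0, -0.7],
    [-2.9, 0, -0.7]
  ],
  "jaw": [0.5, 0.5, 0.5, 0.5, 0.5, 0.5, 0.5, 0.5]
}}

```text
clock: 13.8
position: [0.5807, 0.0808, 0.0829]
ee_rot: [0.173, 0.017, 0.985, -0.003]
wrist_force: [0.4, 0.5, -0.3]
finger_gap: 0.0438
```

```bash
python3 - <<'E'
from h import *
print(arm.get_state()["q"].round(2),pose()[0],arm.get_state()["wrist_force"])
Rt=tool(20,'y'); G=W(-3.5,46,101)
go(G,Rt,"pen")
E
```

```text
[ 0.04  0.39  1.98 -0.06  0.42 -1.45] [0.58069871 0.08083986 0.0828725 ] [ 0.41670923  0.5368867  -0.30711837]
pen [-0.17, 0.01, 0.0] [-0.0, -0.1, 0.0]
```

Request:
{"method": "step_arm", "body": {
  "translation": [
    [-0.1, 0, 0],
    [-0.1, 0, 0],
    [-0.1, 0, 0],
    [-0.1, 0, 0]
  ],
  "twist": [
    [0, 0, 0],
    [0, 0, 0],
    [0, 0, 0],
    [0, 0, 0]
  ],
  "jaw": [0, 0, 0, 0],
  "force": 12
}}

```text
clock: 14.2
position: [0.582, 0.0809, 0.0843]
ee_rot: [0.173, 0.017, 0.985, -0.003]
wrist_force: [-0.7, 0.0, 0.1]
finger_gap: 0.0156
```

Request:
{"method": "step_arm", "body": {
  "translation": [
    [0, 0, 0],
    [0, 0, 0],
    [0, 0, 0]
  ],
  "twist": [
    [0, 0, 0],
    [0, 0, 0],
    [0, 0, 0]
  ],
  "jaw": [0, 0, 0],
  "force": 12
}}

```text
clock: 14.5
position: [0.582, 0.0809, 0.0845]
ee_rot: [0.174, 0.017, 0.985, -0.003]
wrist_force: [-2.2, 0.8, 3.6]
finger_gap: 0.0093
```

Request:
{"method": "step_arm", "body": {
  "translation": [
    [0.26, 0, -1],
    [0.5, 0, -2],
    [0.8, 0, -3],
    [1.15, 0, -4.3],
    [1.5, 0, -5.6],
    [1.6, 0, -6],
    [1.6, 0, -10],
    [1.6, 0, -14],
    [1.6, 0, -14],
    [1.6, 0, -14]
  ],
  "twist": [
    [0, 0, 0],
    [0, 0, 0],
    [0, 0, 0],
    [0, 0, 0],
    [0, 0, 0],
    [0, 0, 0],
    [0, 0, 0],
    [0, 0, 0],
    [0, 0, 0],
    [0, 0, 0]
  ],
  "jaw": [0, 0, 0, 0, 0, 0, 0, 0, 0, 0],
  "force": 15
}}

```text
clock: 15.5
position: [0.5197, 0.0832, 0.2118]
ee_rot: [0.175, 0.017, 0.984, -0.003]
wrist_force: [-0.8, -0.4, -1.2]
finger_gap: 0.0096
```

```bash
python3 - <<'E'
from h import *
st=arm.get_state();print(st["finger_gap"],st["position"],st["wrist_force"])
Rt=tool(-15,'y'); 
s=load("side");t=load("top")
a=cv2.resize(s["img"][130:230,175:305],None,fx=3,fy=3,interpolation=cv2.INTER_CUBIC)
b=cv2.resize(t["img"][110:210,185:315],None,fx=3,fy=3,interpolation=cv2.INTER_CUBIC)
cv2.imwrite("pics/st7.png",np.hstack([a,b]))
E
```

```text
0.009610835896908228 [0.5196743  0.08319875 0.21184028] [-0.76488972 -0.38236603 -1.16090006]
```

View pics/st7.png

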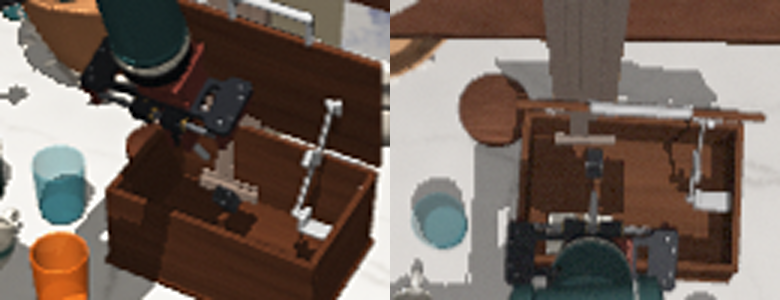

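```bash
python3 - <<'E'
from h import *
s=load("side");t=load("top")
print("rim side",plane(s,(194.5,182.4),.084),"rim top",plane(t,(201.7,183.2),.084), tri(s,(194.5,182.4),t,(201.7,183.2)))
for n,c in(("side",s),("top",t)):
    h=cv2.cvtColor(c["img"],cv2.COLOR_BGR2HSV); m=cv2.inRange(h,(80,35,40),(110,255,255))
    k,l,st,ce=cv2.connectedComponentsWithStats(m)
    for i in range(1,k):
        if st[i,4]>80 and 180<ce[i][0]<215 and 160<ce[i][1]<210:
            print(n,st[i].tolist(),ce[i].round(1))
            x0,y0,w,hh,_=st[i]; print(" rimcentre cand", plane(c,(x0+w/2-.5,y0+hh/2-.5),.084))
# predicted silhouettes
for cx,cy in((.543,.270),(.545,.272)):
  a=np.linspace(0,2*np.pi,60)
  for n,c in(("side",s),("top",t)):
    for z,r in((.084,.034),(0.0,.026)):
      q=proj(c,np.c_[cx+r*np.cos(a),cy+r*np.sin(a),0*a+z]); print(cx,n,z,q.min(0).round(1),q.max(0).round(1))
# pen low prediction
p,r=pose();G=p-r.apply([0,0,.0187]);
ax=Rc.apply([.574,0,-.819])
for L in(95,103,110):
    P=G+ax*L/1000; print(L,P.round(3),"side3",((proj(s,[P])[0]-[175,130]+.5)*3).round(0),"top3",((proj(t,[P])[0]-[185,110]+.5)*3+[390,0]).round(0))
print(tri(s,(244.4,182),t,(252.9,172)))
E
```

```text
rim side [0.55541452 0.27468522 0.084     ] rim top [0.54290491 0.26823714 0.084     ] (array([0.54137921, 0.26600119, 0.09866229]), np.float64(0.0012144458469085827))
side [186, 179, 17, 26, 357] [194.8 191.4]
 rimcentre cand [0.51169989 0.25103986 0.084     ]
top [193, 174, 18, 19, 245] [201.8 183.1]
 rimcentre cand [0.54363882 0.26899821 0.084     ]
0.543 side 0.084 [184.6 178.7] [203.1 191. ]
0.543 side 0.0 [188.5 196.4] [202.2 205.9]
0.543 top 0.084 [192.  174.1] [210.4 192.3]
0.543 top 0.0 [197.  179.3] [210.4 192.5]
0.545 side 0.084 [184.5 178.2] [202.9 190.5]
0.545 side 0.0 [188.3 196. ] [202.  205.4]
0.545 top 0.084 [191.5 173.5] [209.9 191.8]
0.545 top 0.0 [196.5 178.8] [209.9 192. ]
95 [0.567 0.081 0.149] side3 [204. 161.] top3 [594. 197.]
103 [0.571 0.081 0.142] side3 [206. 163.] top3 [594. 194.]
110 [0.575 0.081 0.137] side3 [208. 164.] top3 [594. 191.]
(array([0.57836243, 0.0799187 , 0.14539928]), np.float64(0.0002610538607475371))
```

```bash
python3 - <<'E'
from h import *
Rt=tool(-16,'y')
go(np.array([.505,.10,.29]),tool(10,'y'),"up")
go(np.array([.542,.2695,.27]),Rt,"pre")
E
```

```text
up [-1.1, 1.65, -6.25] [-0.0, 9.8, 0.0]
pre [-2.58, 18.72, -3.65] [-0.0, 35.8, 0.0]
```

Request:
{"method": "step_arm", "body": {
  "translation": [
    [-0.5, 0.5, -3],
    [-1.1, 1.7, -6.2],
    [-1.2, 4, -6],
    [-1.5, 8, -5.5],
    [-2, 12, -5],
    [-2.3, 15, -4.5],
    [-2.6, 18.7, -3.65],
    [-2.6, 18.7, -3.65],
    [-2.6, 18.7, -3.65],
    [-2.6, 18.7, -3.65]
  ],
  "twist": [
    [0, 4, 0],
    [0, 10, 0],
    [0, 16, 0],
    [0, 22, 0],
    [0, 28, 0],
    [0, 32, 0],
    [0, 35.8, 0],
    [0, 35.8, 0],
    [0, 35.8, 0],
    [0, 35.8, 0]
  ],
  "jaw": [0, 0, 0, 0, 0, 0, 0, 0, 0, 0]
}}

```text
clock: 16.7
position: [0.5365, 0.2686, 0.2515]
ee_rot: [-0.139, 0.017, 0.99, 0.002]
wrist_force: [-0.6, -0.0, 0.1]
finger_gap: 0.0094
```

```bash
python3 - <<'E'
from h import *
st=arm.get_state();print(st["finger_gap"],st["position"],st["q"].round(2))
Rt=tool(-16,'y'); go(np.array([.542,.2695,.116]),Rt,"low"); go(np.array([.542,.2695,.27]),Rt,"pre")
s=load("side");t=load("top")
S0=np.array([160,120]);T0=np.array([170,120])
a=cv2.resize(s["img"][120:220,160:260],None,fx=4,fy=4,interpolation=cv2.INTER_CUBIC)
b=cv2.resize(t["img"][120:220,170:270],None,fx=4,fy=4,interpolation=cv2.INTER_CUBIC)
p,r=pose();G=p-r.apply([0,0,.0187]);P=G-[0,0,.104]
for o,c,z0 in((a,s,S0),(b,t,T0)):
    for X in(G,P): cv2.drawMarker(o,tuple(map(int,((proj(c,[X])[0]-z0+.5)*4))),(0,0,255),cv2.MARKER_CROSS,7,1)
cv2.imwrite("pics/st8.png",np.hstack([a,b]))
E
```

```text
0.009419698682019964 [0.53653279 0.2686154  0.25150302] [ 0.29  0.49  1.27  0.09  1.65 -1.25]
low [-4.26, 0.13, 14.74] [-0.1, -0.0, -0.0]
pre [-0.01, 0.11, -0.06] [-0.1, -0.0, -0.0]
```

View pics/st8.png

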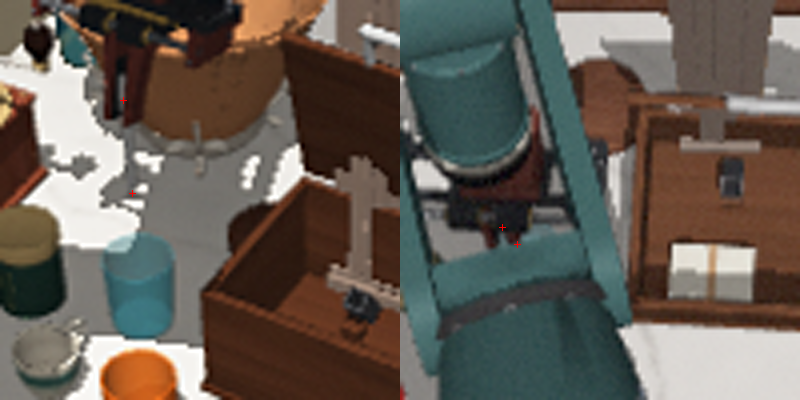

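The arm hides the tumbler from above, and the pen is hardly visible in the side view. Its predicted lower end, crop (132,193), lies directly above the tumbler (140,260). I'll lower it and watch the wrist force.

Request:
{"method": "step_arm", "body": {
  "translation": [
    [-0.6, 0.1, 2],
    [-1.4, 0.1, 5],
    [-2.3, 0.1, 8],
    [-2.9, 0.1, 10],
    [-3.5, 0.1, 12],
    [-4, 0.1, 14],
    [-4.25, 0.1, 14.7],
    [-4.25, 0.1, 14.7]
  ],
  "twist": [
    [0, 0, 0],
    [0, 0, 0],
    [0, 0, 0],
    [0, 0, 0],
    [0, 0, 0],
    [0, 0, 0],
    [0, 0, 0],
    [0, 0, 0]
  ],
  "jaw": [0, 0, 0, 0, 0, 0, 0, 0]
}}

```text
clock: 17.6
position: [0.5366, 0.2686, 0.0997]
ee_rot: [-0.139, 0.018, 0.99, 0.002]
wrist_force: [-0.7, -0.2, -0.1]
finger_gap: 0.0093
```

```bash
python3 - <<'E'
from h import *
st=arm.get_state();print(st["finger_gap"],st["position"],st["wrist_force"].round(2))
s=load("side")
cv2.imwrite("pics/p9.png",s["img"]); 
h=cv2.cvtColor(s["img"],cv2.COLOR_BGR2HSV); m=cv2.inRange(h,(80,35,40),(110,255,255))
k,l,q,ce=cv2.connectedComponentsWithStats(m)
print([(q[i].tolist(),ce[i].round(1)) for i in range(1,k) if q[i,4]>60 and 170<ce[i][0]<220 and 160<ce[i][1]<210])
E
```

```text
0.009328734704025305 [0.53663592 0.26857919 0.0996523 ] [-0.68 -0.19 -0.11]
[([185, 179, 19, 26, 341], array([194.5, 192.1]))]
```

Request:
{"method": "step_arm", "body": {
  "translation": [
    [-0.15, 0, 0.5],
    [-0.2, 0, 0.7],
    [-0.2, 0, 0.7],
    [-0.2, 0, 0.7],
    [-0.2, 0, 0.7],
    [-0.2, 0, 0.7]
  ],
  "twist": [
    [0, 0, 0],
    [0, 0, 0],
    [0, 0, 0],
    [0, 0, 0],
    [0, 0, 0],
    [0, 0, 0]
  ],
  "jaw": [0, 0, 0, 0.25, 0.3, 0.3]
}}

```text
clock: 18.25
position: [0.5374, 0.269, 0.0933]
ee_rot: [-0.138, 0.018, 0.99, 0.002]
wrist_force: [0.2, 0.9, -0.3]
finger_gap: 0.0259
```

Request:
{"method": "step_arm", "body": {
  "translation": [
    [0, 0, 0],
    [0, 0, 0],
    [0.3, 0, -1.5],
    [1.1, 0, -4],
    [2.2, 0, -8],
    [3.5, 0, -13],
    [3.5, -5, -18],
    [3.5, -10, -20],
    [3.5, -15, -20],
    [3.5, -20, -20],
    [3.5, -20, -20]
  ],
  "twist": [
    [0, 0, 0],
    [0, 0, 0],
    [0, 0, 0],
    [0, 0, 0],
    [0, 0, 0],
    [0, 0, 0],
    [0, -5, 0],
    [0, -12, 0],
    [0, -20, 0],
    [0, -28, 0],
    [0, -30, 0]
  ],
  "jaw": [0.5, 0.5, 0.5, 0.5, 0.5, 0.5, 0.5, 0.4, 0.4, 0.4, 0.4]
}}

```text
clock: 19.35
position: [0.547, 0.0658, 0.2963]
ee_rot: [0.124, 0.018, 0.992, -0.004]
wrist_force: [0.4, 0.7, -0.8]
finger_gap: 0.035
```

```bash
python3 - <<'E'
from h import *
st=arm.get_state();print(st["clock"],st["position"],st["wrist_force"].round(2))
s=load("side");t=load("top")
a=cv2.resize(s["img"][125:225,170:310],None,fx=4,fy=4,interpolation=cv2.INTER_CUBIC)[:, :560]
b=cv2.resize(t["img"][150:210,180:240],None,fx=4,fy=4,interpolation=cv2.INTER_CUBIC)
b=cv2.copyMakeBorder(b,0,160,0,0,cv2.BORDER_CONSTANT)
cv2.imwrite("pics/st10.png",np.hstack([a,b]))
for n,c in(("side",s),("top",t)):
    h=cv2.cvtColor(c["img"],cv2.COLOR_BGR2HSV); m=cv2.inRange(h,(80,35,40),(110,255,255))
    k,l,q,ce=cv2.connectedComponentsWithStats(m)
    print(n,[(q[i].tolist(),ce[i].round(1)) for i in range(1,k) if q[i,4]>60 and 170<ce[i][0]<220 and 160<ce[i][1]<210])
E
```

```text
19.35 [0.54697478 0.06577023 0.2963145 ] [ 0.4   0.71 -0.81]
side [([186, 179, 17, 26, 324], array([194.8, 192.2]))]
top [([193, 174, 18, 19, 226], array([201.9, 182.9]))]
```

View pics/st10.png

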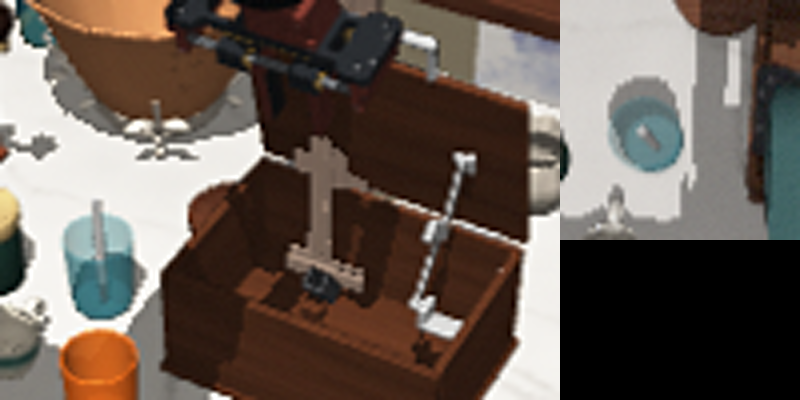

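The pen stands in the tumbler (side crop (98,250), leaning slightly) and the stay is still straight and locked. Next I go to the tab to break the knee.

```bash
python3 - <<'E'
from h import *
Rt=tool(22,'y'); G=W(21,-72.5,175.5)
go(G-Rt.apply([0,0,.1]),Rt,"pre"); go(G,Rt,"tab")
E
```

```text
pre [-0.89, -10.25, 4.98] [-0.1, -7.8, -0.2]
tab [-2.24, -10.22, 14.89] [-0.1, -7.8, -0.2]
```

Request:
{"method": "step_arm", "body": {
  "translation": [
    [1, -2, 0],
    [1, -6, 1],
    [0.5, -10, 3],
    [-0.9, -10.25, 5],
    [-0.9, -10.25, 5],
    [-1.2, -10.2, 7],
    [-1.6, -10.2, 10],
    [-2, -10.2, 13],
    [-2.2, -10.2, 14.9],
    [-2.2, -10.2, 14.9],
    [-2.2, -10.2, 14.9]
  ],
  "twist": [
    [0, -4, 0],
    [0, -7.8, 0],
    [0, -7.8, 0],
    [0, -7.8, 0],
    [0, -7.8, 0],
    [0, -7.8, 0],
    [0, -7.8, 0],
    [0, -7.8, 0],
    [0, -7.8, 0],
    [0, -7.8, 0],
    [0, -7.8, 0]
  ],
  "jaw": [0.4, 0.4, 0.4, 0.4, 0.4, 0.4, 0.4, 0.4, 0.4, 0.4, 0.4]
}}

```text
clock: 20.55
position: [0.6034, -0.0371, 0.1585]
ee_rot: [0.191, 0.018, 0.981, -0.004]
wrist_force: [0.8, -0.3, -0.1]
finger_gap: 0.0353
```

Request:
{"method": "step_arm", "body": {
  "translation": [
    [0, 0, 0],
    [0, 0, 0],
    [0, 0, 0],
    [0, 0, 0],
    [0, 0, 0],
    [0, 0, 0]
  ],
  "twist": [
    [0, 0, 0],
    [0, 0, 0],
    [0, 0, 0],
    [0, 0, 0],
    [0, 0, 0],
    [0, 0, 0]
  ],
  "jaw": [0, 0, 0, 0, 0, 0],
  "force": 25
}}

```text
clock: 21.15
position: [0.6037, -0.0385, 0.1595]
ee_rot: [0.191, 0.019, 0.981, -0.005]
wrist_force: [-3.5, -6.5, 4.0]
finger_gap: 0.0075
```

```bash
python3 tab.py -2,22 -5,22 -8,24 -11,25 -14,27 -17,29 -20,31 -23,33 -26,35 -28,36 -28,36 -28,36
```

```text
grasp [ 21.5 -72.4 176.8] rad 75.7 link ang 52.15581807511091 gap 0.0074964326542157796 [-3.5 -6.5  4. ] 21.15
[[0.2, 0.0, -0.2], [0.5, 0.0, -0.4], [0.8, 0.0, -0.6], [1.1, 0.0, -0.8], [1.4, 0.0, -1.0], [1.7, -0.0, -1.2], [2.0, -0.0, -1.4], [2.3, -0.0, -1.5], [2.6, -0.0, -1.6], [2.8, -0.0, -1.7], [2.8, -0.0, -1.7], [2.8, -0.0, -1.7]]
[[-0.2, 0.1, -0.1], [-0.2, 0.1, -0.1], [-0.2, -1.9, -0.1], [-0.2, -2.9, -0.1], [-0.2, -4.9, -0.1], [-0.2, -6.9, -0.1], [-0.2, -8.9, -0.1], [-0.2, -10.9, -0.1], [-0.2, -12.9, -0.1], [-0.2, -13.9, -0.1], [-0.2, -13.9, -0.1], [-0.2, -13.9, -0.1]]
```

Request:
{"method": "step_arm", "body": {
  "translation": [
    [0.2, 0, -0.2],
    [0.5, 0, -0.4],
    [0.8, 0, -0.6],
    [1.1, 0, -0.8],
    [1.4, 0, -1.0],
    [1.7, 0, -1.2],
    [2.0, 0, -1.4],
    [2.3, 0, -1.5],
    [2.6, 0, -1.6],
    [2.8, 0, -1.7],
    [2.8, 0, -1.7],
    [2.8, 0, -1.7]
  ],
  "twist": [
    [0, 0, 0],
    [0, 0, 0],
    [0, -1.9, 0],
    [0, -2.9, 0],
    [0, -4.9, 0],
    [0, -6.9, 0],
    [0, -8.9, 0],
    [0, -10.9, 0],
    [0, -12.9, 0],
    [0, -13.9, 0],
    [0, -13.9, 0],
    [0, -13.9, 0]
  ],
  "jaw": [0, 0, 0, 0, 0, 0, 0, 0, 0, 0, 0, 0]
}}

```text
clock: 22.35
position: [0.5712, -0.0372, 0.1648]
ee_rot: [0.309, 0.018, 0.951, -0.007]
wrist_force: [-1.4, -1.0, -1.8]
finger_gap: 0.008
```

```bash
cat > hb.py <<'E'
from h import *
# bright handle bar: brightest low-saturation blob near predicted bar for each lid angle
import sys
s=load("side");t=load("top")
for n,c in(("side",s),("top",t)):
    h=cv2.cvtColor(c["img"],cv2.COLOR_BGR2HSV); m=cv2.inRange(h,(0,0,150),(180,50,255))
    for th in range(62,81,3):
        a=np.radians(th); x,z=92.5-221*np.cos(a)+5*np.sin(a),125+221*np.sin(a)+5*np.cos(a)
        u=proj(c,[W(x,y,z) for y in np.linspace(-36,36,25)]).round().astype(int)
        print(n,th,[int(v) for v in (m[u[:,1],u[:,0]]>0)],u[0],u[-1])
E
python3 tab.py; python3 hb.py
```

```text
grasp [-15.1 -72.3 179.9] rad 76.0 link ang 80.11833227513515 gap 0.008026263007647536 [-1.4 -1.  -1.8] 22.35
[]
[]
side 62 [0, 0, 0, 0, 0, 0, 0, 0, 0, 0, 0, 0, 0, 0, 0, 0, 0, 0, 0, 0, 0, 0, 0, 0, 0] [266 150] [246 143]
side 65 [0, 0, 0, 0, 0, 0, 0, 0, 0, 0, 0, 0, 0, 0, 0, 0, 0, 0, 0, 0, 0, 0, 0, 0, 0] [268 147] [248 140]
side 68 [0, 0, 0, 0, 0, 0, 0, 0, 0, 0, 0, 0, 0, 0, 0, 0, 0, 0, 0, 0, 0, 0, 0, 0, 0] [269 144] [249 138]
side 71 [0, 0, 0, 0, 0, 0, 0, 1, 0, 0, 0, 0, 0, 0, 0, 0, 0, 0, 0, 0, 0, 0, 0, 0, 0] [271 141] [251 135]
side 74 [1, 1, 1, 1, 1, 0, 1, 1, 1, 0, 1, 1, 1, 1, 1, 1, 0, 1, 1, 1, 0, 0, 0, 0, 0] [272 139] [252 132]
side 77 [0, 0, 0, 0, 0, 0, 0, 0, 0, 0, 0, 0, 0, 0, 0, 0, 0, 0, 0, 0, 0, 0, 0, 0, 0] [274 136] [254 130]
side 80 [0, 0, 0, 0, 0, 0, 0, 0, 0, 0, 0, 0, 0, 0, 0, 0, 0, 0, 0, 0, 0, 0, 0, 0, 0] [275 134] [256 128]
top 62 [0, 0, 0, 0, 0, 0, 0, 0, 0, 0, 0, 0, 0, 0, 0, 0, 0, 0, 0, 0, 0, 0, 0, 0, 0] [279 166] [256 165]
top 65 [0, 0, 0, 0, 0, 0, 0, 0, 0, 0, 0, 0, 0, 0, 0, 0, 0, 0, 0, 0, 0, 0, 0, 0, 0] [279 163] [256 162]
top 68 [0, 0, 0, 0, 0, 0, 0, 0, 0, 0, 0, 0, 0, 0, 0, 0, 0, 0, 0, 0, 0, 0, 0, 0, 0] [280 159] [257 158]
top 71 [0, 0, 1, 1, 1, 1, 1, 1, 1, 1, 1, 1, 1, 1, 1, 1, 1, 1, 0, 0, 0, 0, 1, 1, 1] [280 156] [257 154]
top 74 [0, 0, 0, 0, 0, 0, 0, 0, 0, 0, 0, 0, 0, 0, 0, 0, 0, 0, 0, 0, 0, 0, 0, 0, 0] [280 152] [257 151]
top 77 [0, 0, 0, 0, 0, 0, 0, 0, 0, 0, 0, 0, 0, 0, 0, 0, 0, 0, 0, 0, 0, 0, 0, 0, 0] [280 148] [257 147]
top 80 [0, 0, 0, 0, 0, 0, 0, 0, 0, 0, 0, 0, 0, 0, 0, 0, 0, 0, 0, 1, 1, 0, 0, 0, 0] [281 144] [257 143]
```

Request:
{"method": "step_arm", "body": {
  "translation": [
    [0, 0, 0],
    [0, 0, 0],
    [0, 0, 0],
    [0, 0, -2],
    [0, 0, -5],
    [0, 0, -9],
    [3, 0, -12],
    [6, 0, -14],
    [6, 3, -16],
    [6, 3, -16]
  ],
  "twist": [
    [0, 0, 0],
    [0, 0, 0],
    [0, 0, 0],
    [0, 0, 0],
    [0, 0, 0],
    [0, 0, 0],
    [0, 0, 0],
    [0, 0, 0],
    [0, 0, 0],
    [0, 0, 0]
  ],
  "jaw": [0.4, 0.4, 0.4, 0.4, 0.4, 0.4, 0.4, 0.4, 0.4, 0.4]
}}

```text
clock: 23.45
position: [0.4283, -0.0016, 0.2597]
ee_rot: [0.309, 0.019, 0.951, -0.008]
wrist_force: [0.4, -0.3, -0.1]
finger_gap: 0.0352
```

```bash
python3 hb.py | grep -E " (68|71|74)"; python3 - <<'E'
from h import *
print(pose()[0],arm.get_state()["q"].round(2))
Rt=tool(22); G=W(28.4,.2,341)
go(np.array([.44,.03,.40]),Rt,"mid")
go(G-Rt.apply([0,0,.08]),Rt,"pre"); go(G,Rt,"handle")
E
```

```text
side 68 [0, 0, 0, 0, 0, 0, 0, 0, 0, 0, 0, 0, 0, 0, 0, 0, 0, 0, 0, 0, 0, 0, 0, 0, 0] [269 144] [249 138]
side 71 [0, 0, 0, 0, 0, 0, 0, 0, 0, 0, 0, 0, 0, 0, 0, 0, 0, 0, 0, 0, 0, 0, 1, 0, 0] [271 141] [251 135]
side 74 [1, 1, 1, 1, 1, 0, 1, 1, 1, 0, 1, 1, 1, 1, 1, 1, 0, 1, 1, 1, 0, 1, 1, 1, 1] [272 139] [252 132]
top 68 [0, 0, 0, 0, 0, 0, 0, 0, 0, 0, 0, 0, 0, 0, 0, 0, 0, 0, 0, 0, 0, 0, 0, 0, 0] [280 159] [257 158]
top 71 [0, 0, 1, 1, 1, 1, 1, 1, 1, 1, 1, 1, 1, 1, 1, 1, 1, 0, 0, 0, 0, 0, 1, 1, 1] [280 156] [257 154]
top 74 [0, 0, 0, 0, 0, 0, 0, 0, 0, 0, 0, 0, 0, 0, 0, 0, 0, 0, 0, 0, 0, 0, 0, 0, 0] [280 152] [257 151]
[ 0.42970971 -0.0011768   0.25983536] [-0.3  -0.24  2.27  0.31  0.52 -2.06]
mid [-8.54, 3.11, -8.98] [10.9, 11.2, 89.5]
pre [-20.43, 4.14, -2.21] [10.9, 11.2, 89.5]
handle [-18.48, 4.17, 5.55] [10.9, 11.2, 89.5]
```

Request:
{"method": "step_arm", "body": {
  "translation": [
    [-3, 1, -3],
    [-6, 2, -6],
    [-8.5, 3.1, -9],
    [-8.5, 3.1, -9],
    [-8.5, 3.1, -9],
    [-8.5, 3.1, -9],
    [-8.5, 3.1, -9],
    [-8.5, 3.1, -9],
    [-8.5, 3.1, -9],
    [-8.5, 3.1, -9],
    [-8.5, 3.1, -9],
    [-8.5, 3.1, -9]
  ],
  "twist": [
    [1, 1, 8],
    [2, 2, 16],
    [3, 3, 24],
    [4, 4, 32],
    [5, 5, 40],
    [6, 6, 49],
    [7, 7, 57],
    [8, 8, 65],
    [9, 9, 74],
    [10.9, 11.2, 89.5],
    [10.9, 11.2, 89.5],
    [10.9, 11.2, 89.5]
  ],
  "jaw": [0.34, 0.34, 0.34, 0.34, 0.34, 0.34, 0.34, 0.34, 0.34, 0.34, 0.34, 0.34]
}}

```text
clock: 24.75
position: [0.4472, 0.0299, 0.3821]
ee_rot: [0.136, 0.708, 0.68, 0.133]
wrist_force: [0.3, 0.5, -0.6]
finger_gap: 0.03
```

```bash
python3 - <<'E'
from h import *
print(pose()[0],arm.get_state()["q"].round(2))
Rt=tool(22); G=W(28.4,.2,341)
go(G-Rt.apply([0,0,.08]),Rt,"pre"); go(G,Rt,"handle")
E
```

```text
[0.44716003 0.02986303 0.38209686] [-0.11 -0.21  1.82  0.03  1.15 -0.08]
pre [1.05, 13.18, 3.61] [-0.1, -0.0, -0.3]
handle [1.04, 13.19, 11.61] [-0.1, -0.0, -0.3]
```

Request:
{"method": "step_arm", "body": {
  "translation": [
    [0.3, 4.5, 1],
    [0.7, 9, 2],
    [1, 13.2, 3.6],
    [1, 13.2, 3.6],
    [1, 13.2, 6],
    [1, 13.2, 9],
    [1, 13.2, 11.8],
    [1, 13.2, 11.8],
    [1, 13.2, 11.8],
    [1, 13.2, 11.8],
    [1, 13.2, 11.8],
    [1, 13.2, 11.8]
  ],
  "twist": [
    [0, 0, 0],
    [0, 0, 0],
    [0, 0, 0],
    [0, 0, 0],
    [0, 0, 0],
    [0, 0, 0],
    [0, 0, 0],
    [0, 0, 0],
    [0, 0, 0],
    [0, 0, 0],
    [0, 0, 0],
    [0, 0, 0]
  ],
  "jaw": [0.34, 0.34, 0.34, 0.34, 0.34, 0.34, 0.34, 0.34, 0, 0, 0, 0],
  "force": 30
}}

```text
clock: 25.95
position: [0.614, 0.0335, 0.3235]
ee_rot: [0.137, 0.708, 0.68, 0.133]
wrist_force: [-3.2, -0.3, 3.4]
finger_gap: 0.0112
```

```bash
python3 arc.py 72 70,22 67,22 64,22 61,22 58,22 55,21 52,21 49,20 46,20 43,19 40,18 37,17
```

```text
grasp chest [ 2.920e+01 -3.000e-01  3.408e+02] 0.01121028690324275 [-3.2 -0.3  3.4]
offset [ 0.2 -0.3  4.1]
[[-0.0, -0.8, -0.1], [-0.0, -1.9, -0.1], [-0.0, -3.1, -0.1], [-0.0, -4.2, 0.0], [-0.0, -5.4, 0.2], [-0.0, -6.6, 0.4], [-0.0, -7.7, 0.6], [-0.0, -8.8, 0.9], [-0.0, -9.9, 1.3], [-0.1, -11.0, 1.8], [-0.1, -12.1, 2.3], [-0.1, -13.2, 2.8]]
[[0.0, -0.0, -0.0], [0.0, -0.0, -0.0], [0.0, -0.0, -0.0], [0.0, -0.0, -0.0], [0.0, -0.0, -0.0], [1.0, -0.0, -0.0], [1.0, -0.0, -0.0], [2.0, -0.0, -0.0], [2.0, -0.0, -0.0], [3.0, -0.0, -0.0], [4.0, -0.0, -0.0], [5.0, -0.0, -0.0]]
```

Request:
{"method": "step_arm", "body": {
  "translation": [
    [0, -0.8, -0.1],
    [0, -1.9, -0.1],
    [0, -3.1, -0.1],
    [0, -4.2, 0],
    [0, -5.4, 0.2],
    [0, -6.6, 0.4],
    [0, -7.7, 0.6],
    [0, -8.8, 0.9],
    [0, -9.9, 1.3],
    [-0.1, -11.0, 1.8],
    [-0.1, -12.1, 2.3],
    [-0.1, -13.2, 2.8]
  ],
  "twist": [
    [0, 0, 0],
    [0, 0, 0],
    [0, 0, 0],
    [0, 0, 0],
    [0, 0, 0],
    [1, 0, 0],
    [1, 0, 0],
    [2, 0, 0],
    [2, 0, 0],
    [3, 0, 0],
    [4, 0, 0],
    [5, 0, 0]
  ],
  "jaw": [0, 0, 0, 0, 0, 0, 0, 0, 0, 0, 0, 0]
}}

```text
clock: 27.15
position: [0.5015, 0.0381, 0.2471]
ee_rot: [0.105, 0.713, 0.685, 0.104]
wrist_force: [6.4, 6.0, -3.5]
finger_gap: 0.0113
```

```bash
python3 - <<'E'
from h import *
p,r=pose();G=inC(p-r.apply([0,0,.0187]));d=G-[92.5,0,125];print(G,np.degrees(np.arctan2(d[2],-d[0]))-1.3,np.hypot(d[0],d[2]))
E
python3 arc.py 37.5 35,16 32,15 29,13 26,11 23,9 20,7 17,5 14,3 12,2 10,1 9,0 8,0
```

```text
[-81.7785798    0.38058499 265.01620994] 37.47855496095588 223.55662016757043
grasp chest [-81.8   0.4 265. ] 0.011338065823544356 [ 6.4  6.  -3.5]
offset [-2.   0.4  1.5]
[[-0.0, -0.8, 0.6], [-0.0, -1.8, 1.3], [-0.0, -2.7, 2.0], [-0.0, -3.6, 2.8], [-0.0, -4.4, 3.7], [-0.0, -5.2, 4.6], [-0.1, -6.0, 5.5], [-0.1, -6.7, 6.4], [-0.1, -7.1, 7.1], [-0.1, -7.5, 7.7], [-0.1, -7.8, 8.1], [-0.1, -7.9, 8.4]]
[[1.0, -0.0, -0.0], [2.0, -0.0, -0.0], [4.0, -0.0, -0.0], [6.0, -0.0, -0.0], [8.0, -0.0, -0.0], [10.0, -0.0, -0.0], [12.0, -0.0, -0.0], [14.0, -0.0, -0.0], [15.0, -0.0, -0.0], [16.0, -0.0, -0.0], [17.0, -0.0, -0.0], [17.0, -0.0, -0.0]]
```

Request:
{"method": "step_arm", "body": {
  "translation": [
    [0, -0.8, 0.6],
    [0, -1.8, 1.3],
    [0, -2.7, 2.0],
    [0, -3.6, 2.8],
    [0, -4.4, 3.7],
    [0, -5.1, 4.6],
    [0, -5.8, 5.5],
    [0, -6.5, 6.4],
    [0, -6.9, 7.0],
    [0, -7.3, 7.5],
    [0, -7.5, 7.8],
    [0, -7.6, 8.1]
  ],
  "twist": [
    [1, 0, 0],
    [2, 0, 0],
    [4, 0, 0],
    [6, 0, 0],
    [8, 0, 0],
    [10, 0, 0],
    [12, 0, 0],
    [14, 0, 0],
    [15, 0, 0],
    [16, 0, 0],
    [17, 0, 0],
    [17, 0, 0]
  ],
  "jaw": [0, 0, 0, 0, 0, 0, 0, 0, 0, 0, 0, 0]
}}

```text
clock: 28.35
position: [0.4537, 0.0403, 0.1473]
ee_rot: [-0.002, 0.721, 0.693, 0.002]
wrist_force: [4.0, 1.8, 0.0]
finger_gap: 0.0111
```

```bash
python3 - <<'E'
from h import *
p,r=pose();G=inC(p-r.apply([0,0,.0187]));d=G-[92.5,0,125];a=np.degrees(np.arctan2(d[2],-d[0]))-1.3;print(G,a,np.hypot(d[0],d[2]),arm.get_state()["finger_gap"])
E
python3 arc.py 9 8,0 7,0 6,0 5,0 4,0 3,0 2,0 1,0 0,0 -1,0
```

```text
[-124.25047979    0.88458731  166.03438835] 9.420151425694788 220.60052474444004 0.011132667826322886
grasp chest [-124.3    0.9  166. ] 0.011132667826322886 [4.  1.8 0. ]
offset [0.7 0.9 1.5]
[[-0.0, -0.1, 0.4], [-0.0, -0.1, 0.8], [-0.0, -0.2, 1.1], [-0.0, -0.2, 1.5], [-0.0, -0.3, 1.9], [-0.0, -0.3, 2.3], [-0.0, -0.3, 2.7], [-0.0, -0.3, 3.1], [-0.0, -0.4, 3.5], [-0.0, -0.4, 3.8]]
[[0.0, -0.0, -0.0], [0.0, -0.0, -0.0], [0.0, -0.0, -0.0], [0.0, -0.0, -0.0], [0.0, -0.0, -0.0], [0.0, -0.0, -0.0], [0.0, -0.0, -0.0], [0.0, -0.0, -0.0], [0.0, -0.0, -0.0], [0.0, -0.0, -0.0]]
```

Request:
{"method": "step_arm", "body": {
  "translation": [
    [0, -0.1, 0.4],
    [0, -0.1, 0.8],
    [0, -0.2, 1.1],
    [0, -0.2, 1.5],
    [0, -0.2, 1.9],
    [0, -0.3, 2.3],
    [0, -0.3, 2.6],
    [0, -0.3, 2.9],
    [0, -0.3, 3.2],
    [0, -0.3, 3.5],
    [0, -0.3, 3.6],
    [0, -0.3, 3.6]
  ],
  "twist": [
    [0, 0, 0],
    [0, 0, 0],
    [0, 0, 0],
    [0, 0, 0],
    [0, 0, 0],
    [0, 0, 0],
    [0, 0, 0],
    [0, 0, 0],
    [0, 0, 0],
    [0, 0, 0],
    [0, 0, 0],
    [0, 0, 0]
  ],
  "jaw": [0, 0, 0, 0, 0, 0, 0, 0, 0, 0, 0, 0]
}}

```text
clock: 29.55
position: [0.4514, 0.0402, 0.1147]
ee_rot: [-0.0, 0.721, 0.693, 0.002]
wrist_force: [-6.8, 0.9, 44.5]
finger_gap: 0.0112
```

Request:
{"method": "step_arm", "body": {
  "translation": [
    [0, 0, -0.2],
    [0, 0, -0.2],
    [0, 0, -0.2],
    [0, 0, -0.2],
    [0, 0, -2],
    [0, 0, -5],
    [0, 0, -9],
    [0, -3, -13],
    [0, -6, -16],
    [0, -6, -16],
    [0, -6, -16]
  ],
  "twist": [
    [0, 0, 0],
    [0, 0, 0],
    [0, 0, 0],
    [0, 0, 0],
    [0, 0, 0],
    [0, 0, 0],
    [0, 0, 0],
    [0, 0, 0],
    [0, 0, 0],
    [0, 0, 0],
    [0, 0, 0]
  ],
  "jaw": [0.34, 0.34, 0.34, 0.34, 0.34, 0.34, 0.34, 0.34, 0.34, 0.34, 0.34]
}}

```text
clock: 30.65
position: [0.3909, 0.0419, 0.2744]
ee_rot: [0.0, 0.721, 0.693, 0.002]
wrist_force: [0.6, 0.7, 0.1]
finger_gap: 0.0298
```

```bash
python3 - <<'E'
from h import *
s=load("side");t=load("top"); st=arm.get_state(); print(st["clock"],st["position"],st["wrist_force"].round(2))
for n,c in(("side",s),("top",t)):
    i0=cv2.imread(f"pics/{n}0.png"); h=cv2.cvtColor(c["img"],cv2.COLOR_BGR2HSV)
    m=cv2.inRange(h,(80,35,40),(110,255,255));k,l,q,ce=cv2.connectedComponentsWithStats(m)
    print(n,"tumbler",[(q[i].tolist(),ce[i].round(1)) for i in range(1,k) if q[i,4]>60 and 170<ce[i][0]<220 and 160<ce[i][1]<210])
    d=cv2.absdiff(c["img"],i0).max(2)>50
    k,l,q,ce=cv2.connectedComponentsWithStats(d.astype(np.uint8))
    print(" changed",[q[i].tolist() for i in range(1,k) if q[i,4]>15])
    # handle bright bar at lid=0 vs 0.05 rad
    m=cv2.inRange(h,(0,0,150),(180,50,255))
    for th in(0,1.7,4):
        a=np.radians(th);u=proj(c,[W(92.5-221*np.cos(a)+5*np.sin(a),y,125+221*np.sin(a)+5*np.cos(a)) for y in np.linspace(-36,36,25)]).round().astype(int)
        print(" lid",th,(m[u[:,1],u[:,0]]>0).sum(), "first pic",(cv2.inRange(cv2.cvtColor(i0,cv2.COLOR_BGR2HSV),(0,0,150),(180,50,255))[u[:,1],u[:,0]]>0).sum())
E
```

```text
30.75 [0.3909229  0.04188219 0.27326233] [ 0.29 -0.28  0.78]
side tumbler [([186, 179, 17, 26, 323], array([194.8, 192.2]))]
 changed [[8, 9, 64, 46, 714], [75, 17, 16, 9, 64], [92, 26, 20, 13, 71], [57, 33, 202, 179, 13338], [0, 34, 163, 338, 11951], [32, 95, 63, 179, 995], [55, 134, 12, 10, 36], [75, 163, 103, 129, 3895], [88, 174, 12, 10, 37], [236, 198, 10, 5, 22], [155, 203, 81, 85, 1887], [179, 285, 37, 46, 484], [144, 292, 9, 13, 28], [210, 315, 19, 22, 191]]
 lid 0 14 first pic 20
 lid 1.7 13 first pic 25
 lid 4 0 first pic 0
top tumbler [([193, 174, 18, 19, 224], array([201.9, 182.9]))]
 changed [[193, 158, 109, 167, 5081], [113, 182, 86, 60, 1915], [101, 189, 9, 9, 73], [198, 212, 7, 8, 16], [103, 216, 5, 17, 56], [102, 242, 4, 8, 21], [44, 250, 50, 47, 1037], [41, 260, 10, 7, 21], [18, 266, 118, 92, 2103], [95, 266, 3, 10, 16], [286, 270, 5, 16, 55], [42, 272, 17, 25, 95], [230, 291, 23, 25, 329], [37, 295, 7, 7, 19], [258, 306, 30, 12, 160], [250, 308, 5, 7, 16], [156, 317, 97, 67, 3618], [283, 321, 7, 7, 18], [284, 322, 31, 62, 724], [88, 336, 66, 48, 1455], [145, 341, 12, 10, 19]]
 lid 0 0 first pic 25
 lid 1.7 0 first pic 25
 lid 4 0 first pic 25
```

Request:
{"method": "step_arm", "body": {
  "translation": [
    [-4, 0, -2],
    [-8, 0, -4],
    [-12, 0, -4],
    [-16, 0, -4],
    [-20, 0, -4],
    [-25, 0, -4],
    [-28, 0, -4],
    [-28, 0, -4]
  ],
  "twist": [
    [0, 0, 0],
    [0, 0, 0],
    [0, 0, 0],
    [0, 0, 0],
    [0, 0, 0],
    [0, 0, 0],
    [0, 0, 0],
    [0, 0, 0]
  ],
  "jaw": [0.34, 0.34, 0.34, 0.34, 0.34, 0.34, 0.34, 0.34]
}}

```text
clock: 31.55
position: [0.3803, -0.242, 0.3101]
ee_rot: [-0.002, 0.722, 0.692, 0.001]
wrist_force: [0.1, 0.9, 0.7]
finger_gap: 0.0294
```

```bash
python3 - <<'E'
from h import *
s=load("side");t=load("top")
for n,c,(x0,x1,y0,y1) in(("side",s,(180,305,155,248)),("top",t,(188,310,135,215))):
    i0=cv2.imread(f"pics/{n}0.png")
    d=(cv2.absdiff(c["img"],i0).max(2)>45)[y0:y1,x0:x1].astype(np.uint8)
    k,l,q,ce=cv2.connectedComponentsWithStats(d)
    print(n,[(q[i]+[x0,y0,0,0,0]).tolist() for i in range(1,k) if q[i,4]>5])
    H=lambda im:cv2.inRange(cv2.cvtColor(im,cv2.COLOR_BGR2HSV),(0,0,150),(180,50,255))
    bx=(224,258,192,218) if n=="side" else (244,282,190,212)
    for im in(i0,c["img"]): 
        m=H(im)[bx[2]:bx[3],bx[0]:bx[1]]; print(" handle px",(m>0).sum())
print(arm.get_state()["wrist_force"])
E
```

```text
side [[193, 175, 2, 4, 7], [193, 184, 3, 5, 10], [291, 187, 8, 5, 17], [224, 190, 71, 27, 586], [281, 192, 24, 56, 549], [180, 195, 77, 53, 1708], [274, 215, 6, 2, 7]]
 handle px 154
 handle px 29
top [[295, 140, 15, 52, 412], [292, 167, 9, 7, 23], [188, 171, 108, 44, 1640], [270, 183, 4, 8, 15]]
 handle px 430
 handle px 56
[-0.03633302  0.20007162 -0.11725356]
```

Request:
{"method": "step_arm", "body": {
  "translation": [
    [5, 2, 0],
    [10, 3, 0],
    [15, 3, 0],
    [20, 3, 0],
    [25, 3, 0],
    [30, 3, 0],
    [35, 3, 0],
    [40, 2, 0],
    [45, 0, 0],
    [50, -2, 0],
    [55, -4, 0],
    [60, -6, 0]
  ],
  "twist": [
    [0, 0, 0],
    [0, 0, 0],
    [0, 0, 0],
    [0, 0, 0],
    [0, 0, 0],
    [0, 0, 0],
    [0, 0, 0],
    [0, 0, 0],
    [0, 0, 0],
    [0, 0, 0],
    [0, 0, 0],
    [0, 0, 0]
  ],
  "jaw": [0.34, 0.34, 0.34, 0.34, 0.34, 0.34, 0.34, 0.34, 0.34, 0.34, 0.34, 0.34]
}}

```text
clock: 32.85
position: [0.3482, 0.3467, 0.3135]
ee_rot: [-0.003, 0.72, 0.693, 0.001]
wrist_force: [1.3, 0.3, 0.3]
finger_gap: 0.0299
```

Request:
{"method": "step_arm", "body": {
  "translation": [
    [5, -2, 0],
    [10, -3, 0],
    [15, -5, 0],
    [18, -7, 0],
    [18, -7, 0]
  ],
  "twist": [
    [0, 0, 0],
    [0, 0, 0],
    [0, 0, 0],
    [0, 0, 0],
    [0, 0, 0]
  ],
  "jaw": [0.34, 0.34, 0.34, 0.34, 0.34]
}}

```text
clock: 33.35
position: [0.2802, 0.5341, 0.3133]
ee_rot: [-0.005, 0.718, 0.696, -0.0]
wrist_force: [-0.4, -1.5, 0.0]
finger_gap: 0.0299
```

```bash
python3 - <<'E'
from h import *
s=load("side");t=load("top")
for n,c,(x0,x1,y0,y1) in(("side",s,(110,400,145,285)),("top",t,(112,440,120,242))):
    i0=cv2.imread(f"pics/{n}0.png")
    d=(cv2.absdiff(c["img"],i0).max(2)>45)[y0:y1,x0:x1].astype(np.uint8)
    k,l,q,ce=cv2.connectedComponentsWithStats(d)
    print(n,[(q[i]+[x0,y0,0,0,0]).tolist() for i in range(1,k) if q[i,4]>5])
    H=lambda im:cv2.inRange(cv2.cvtColor(im,cv2.COLOR_BGR2HSV),(0,0,150),(180,50,255))
    bx=(224,258,192,218) if n=="side" else (244,282,196,212)
    for im in(i0,c["img"]): 
        m=H(im)[bx[2]:bx[3],bx[0]:bx[1]]; mm=cv2.moments(m,True); print(" handle px",mm["m00"],mm["m10"]/mm["m00"],mm["m01"]/mm["m00"])
print(arm.get_state()["position"],arm.get_state()["clock"])
E
```

```text
side [[113, 145, 14, 13, 79], [126, 148, 9, 7, 29], [131, 159, 10, 7, 28], [126, 169, 8, 5, 11], [137, 169, 5, 4, 14], [141, 175, 26, 32, 244], [193, 175, 3, 4, 11], [110, 184, 29, 44, 558], [194, 185, 3, 6, 9], [168, 201, 5, 5, 16], [174, 202, 6, 8, 30], [155, 210, 32, 31, 259], [192, 252, 10, 5, 22], [127, 279, 14, 6, 19]]
 handle px 154.0 15.824675324675324 15.058441558441558
 handle px 153.0 15.856209150326798 15.032679738562091
top [[112, 168, 9, 8, 36], [117, 175, 14, 14, 64], [127, 178, 55, 30, 423], [129, 189, 4, 8, 18], [121, 198, 22, 21, 207], [183, 202, 5, 2, 8], [193, 203, 20, 39, 299], [193, 206, 7, 5, 12], [113, 218, 55, 24, 661]]
 handle px 386.0 17.971502590673577 10.072538860103627
 handle px 389.0 18.105398457583547 10.023136246786633
[0.28272041 0.52981954 0.31352507] 33.45
```

```bash
python3 -c "
from workcell import arm
print(arm.finish_job())"
```

```text
the job is handed in; nothing more can be done
None
```

The job is handed in at about 33.5 s on the robot's clock, well under the 72 s limit; no verdict was reported.

I raised the lid by its handle, pushed the stay past straight by its tab and took the hand off. I then pulled the pen from its holder and stood it in the teal tumbler. After that I broke the knee by the tab and lowered the lid by the handle, at about 0.17 rad/s over the last 9 degrees.

**Last checks:**
- **Lid:** the handle is within about 0.15 px of its first position in both views, and nothing on the chest has changed, so the lid is shut. It was pressed onto its stop with about 44 N at the wrist.
- **Stay:** I judged it locked by the geometry, the stop force and the pictures. I have no joint reading.
- **Pen and tumbler:** the pen shows in the tumbler, leaning slightly. The tumbler's outline was unmoved (under 1 px) after the lid was shut.
- **Other things on the counter:** I saw no sign that they moved. I only compared pictures for large changes, and those near the tumbler looked like arm shadow.

**What went wrong or disagreed:**
- **First try at the pen:** it missed, because a 35° tilt pushed joint 5 to its limit. It read 0.196 rad against a stated lower limit of 0.2, so the judge could count that as out of range. I went back in at 20° and it worked.
- **Position estimates:** the two cameras disagreed by 2 to 5 mm on several points, and the chest's y estimate was about 2.5 mm off. The grips absorbed both.

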